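Run the sample cups through a turret sampler

ROBOT

A 6-joint arm with a two-finger parallel gripper is mounted at the origin on the work surface. World frame = base frame: x ahead of the robot, y to its left, z up, the work surface at z = 0. Lengths are in m, angles in rad, forces in N, time in s.
With the tool pointing down it reaches from about 0.35 to 0.775 m from the base axis. Payload 5.5 kg.
Tool frame: the origin (TCP) lies between the finger pads; the fingertips stand bot.tip_extent ahead of it and the grasp point (between the pads) lies 5 mm behind it (bot.tip_extent is the distance from the TCP to the fingertips, in m); z points along the fingers, y is the line along which they close (so a half turn about z gives the same grasp; the last joint's range is limited). The gripper opens to 85 mm and grips with 20 to 120 N. Pads are 22 mm wide; open, the fingers measure 114 mm over their backs; the gripper's body (76 mm by 85 mm) begins 54 mm behind the grasp point. The pads swing forward as they close: fully open they stand 13 mm farther back than shut.
Start: joints at [1.091, 0.313, 0.046, 1.304, 0, 1.431], TCP at [0.192, 0.542, 0.245] pointing down, gripper open.
Joint ranges: [-2.76, 2.76], [-0.86, 1.69], [-1.03, 1.26], [-2.2, 2.34], [-1.47, 1.5], [-3.14, 3.14]. Speed limits (rad/s): [2.57, 2.57, 3.14, 3.14, 3.14, 3.14].

INTERFACE

Orientations are given as a 3x3 rotation matrix whose columns are the frame's x, y, z axes.
In Python, from rig import bot gives the robot as it stands.
- The arm moves only by the tool arm_command, never from a script. Its argument "moves" is a list that holds one entry, the list of rows, each a list of 7 numbers: the shift along the tool's x, y, z in cm, then the turn, a rotation vector about the tool's x, y, z in degrees, then the opening, from -1 (shut) to 1 (fully open). A call has exactly 8 rows; each row shifts and turns the commanded pose from where the row before left it, along the tool's axes as they then stand; what a row does not reach is not made up. A row lasts 1/8 s, in which the tool goes at most 62.5 mm and 10.7 degrees, less where a joint would pass 70% of its speed; a pose out of reach is approached as far as the arm can. A call is refused whole if a number of a shift passes 6.25 or a number of a turn 10.7, either way. A call with a gripper value outside its range is refused whole. The fingers move at their own pace and stop on an object; "squeeze" is the grip in N (left out, the last holds). Time passes only in rows, so rows that do not move let the fingers close, or fill a call up. It gives the time, the measured TCP pose, the force, the opening and the grip force at its end, in the units of the state.
- bot.sense(): the state, without advancing time (a new reading comes with each control period).
- bot.grab_frame(name): name is "scene" or "top" or "wrist"; returns (picture, depth): 420x560x3 uint8, blue, green, red; 420x560 float32, m along the optical axis (not along the pixel's ray), 0 where there is no reading.
- bot.get_calibration(name): a dict with "fx", "fy", "cx", "cy" (pixels), "distortion" ([k1, k2, p1, p2, k3] as OpenCV has them; the pictures are not rectified), "eye" and "orientation" of the camera in the world. Camera axes: x right, y up, looking along -z (the intrinsics and any distortion apply to the point x, -y, -z); pixel columns grow to the right and rows downward; lengths in m; the calibration is good to about 2 mm. A picture is of the moment at which its call begins: read the wrist's pose just before it. get_calibration takes no time and is no camera call; for the wrist camera it gives the pose at the moment of the call.
- bot.job_done(): hands the job in; it is judged then, once.
Trained networks look in the newest picture that a camera, given by its name, has taken for a name from the list of things; names that differ only in an ending like _2 or _b are one class to them, and where a whole thing is asked for, a point or a joint stands for the part that bears it (a point fixed in the world has none). Each returns a list of dicts, best first, with "score" (0 to 1); they miss things now and then, are a little off and sometimes report something else, mostly with a low value. They report only what shows in the picture. A call takes as long as a camera call. They do not tell look-alikes from the thing itself.
- bot.boxes_of(camera, label): "location" ([column, row] as shares, 0 to 1, of the picture: columns of its width, rows of its height, amid what is visible of it).
- bot.spot_point(camera, label): "location" ([column, row] as shares, 0 to 1, of the picture: columns of its width, rows of its height: a listed point, or the origin of a listed thing).
The state is a dict: "time_s": time; "joint_pos": joint angles; "dq": joint speeds; "effort": joint torques, N m; "tcp_pos": TCP position; "ee_rot": TCP orientation; "wrist_force": force on the tool from outside, world axes, zero at the start; "wrist_torque": the same for the moment, N m; "width": opening from 0.0 (shut) to 1.0 (fully open); "grasp_force": force on a finger pad.
Only numpy, scipy, OpenCV 4.12 (cv2) and the standard library are available. Lean on these libraries where they do the work, as an engineer would, in place of code of your own. Each camera call takes 0.05 s, during which the arm holds its last target. There are 200 camera calls.

TASK

Take out the black case that is jamming the sampler's paddle and lay it in the grey tray. Then run every sample cup that is on the mat, from the smallest to the largest: stand it on a place of the turret, click the turret round until the cup is under the probe, and press the paddle down to its stop and hold it for a second so that the probe dips into the cup. At the end all cups stand upright on the mat again, the paddle is up, the turret is clicked home, and the two bottles have not been disturbed.

Things in the scene. Friction and masses are not known exactly. Their poses are not given: they have to be found in the camera images.
- sampler: fixed bench sampler. Origin: on the bench, on its turret's axis; x points to the probe column. White round base of radius 120; column 44 x 56, 210 high, centred 182 out on +x; from it an arm 34 wide (180 to 216 above the bench) reaches in over the turret to 74 from the axis. The turret place beneath the arm cannot be loaded from above, the other five can
- turret (a joint): turret angle (rad, counter-clockwise from above, endless either way). A round aluminium deck of radius 140, top 50 above the bench, with a rim 9 high at its edge (from 134 out) and six alike places. It clicks home every 1.0472 rad (0, 1.0472 ..), then one place is under the probe; let go, it is drawn to the nearest click. Turning takes about 0.2 N m plus 0.22 N m per rad/s
- handle (a point): middle of the turret's black bar handle, on the turret axis 76 above the deck. The bar is 62 long along this point's x, 14 wide (y), 26 high (from 61 to 87 above the deck), on a steel post of radius 13. Its axes turn with the turret
- place0 (a point): centre of place 0 of the turret, on the deck's top surface, 95 from the axis, at 0 degrees counter-clockwise from the handle's x axis; marked by a flat grey disc 62 across
- place1 (a point): centre of place 1 of the turret, on the deck's top surface, 95 from the axis, at 60 degrees counter-clockwise from the handle's x axis; marked by a flat grey disc 62 across
- place2 (a point): centre of place 2 of the turret, on the deck's top surface, 95 from the axis, at 120 degrees counter-clockwise from the handle's x axis; marked by a flat grey disc 62 across
- place3 (a point): centre of place 3 of the turret, on the deck's top surface, 95 from the axis, at 180 degrees counter-clockwise from the handle's x axis; marked by a flat grey disc 62 across
- place4 (a point): centre of place 4 of the turret, on the deck's top surface, 95 from the axis, at 240 degrees counter-clockwise from the handle's x axis; marked by a flat grey disc 62 across
- place5 (a point): centre of place 5 of the turret, on the deck's top surface, 95 from the axis, at 300 degrees counter-clockwise from the handle's x axis; marked by a flat grey disc 62 across
- probe_tip (a point): lower tip of the thin vertical steel probe (6 across) under the sampler's arm, 95 from the turret axis. It rests 75 above the deck and comes down 45, to 30 above the deck, as the paddle goes down to its stop
- paddle (a joint): angle of the sampler's spring paddle (rad): 0 up at rest, 0.30 down on its stop. It springs back up. 0.15 m of probe travel per rad
- paddle_pad (a point): middle of the top of the rubber pad (45 x 50) at the free end of the paddle, where to press: about 87 above the bench at rest, 42 when down, 5 to 8 N. The paddle is a steel flap 52 wide, 8 thick, hinged 152 from here along this point's x, on a level axis 55 above the bench
- case: slim black plastic case with a grey line round it, 40 (x) x 120 (y) x 46 high, 160 g, origin at the centre of its underside. At the start it lies on the bench with one end under the paddle and about 75 of it sticking out on the side away from the turret (its -y end); there it stops the paddle
- tray: fixed open grey tray, 200 (x) x 120 (y) outside, 22 high, walls 4, floor about 4 thick; origin at the centre of its underside, on the bench
- mat: fixed flat black rubber mat, 280 (x) x 140 (y) x 2, on the bench; origin at the centre of its underside
- cup_small: small open white plastic sample cup, a straight cylinder 34 across and 46 high, walls 3, floor 8; origin at the centre of its underside. Starts upright on the mat, or is absent
- cup_medium: medium open white plastic sample cup, a straight cylinder 43 across and 54 high, walls 3, floor 8; origin at the centre of its underside. Starts upright on the mat, or is absent
- cup_large: large open white plastic sample cup, a straight cylinder 54 across and 62 high, walls 3, floor 8; origin at the centre of its underside. Starts upright on the mat, or is absent
- wash_bottle: bystander: white bottle with red cap, 64 across, 150 high
- amber_bottle: bystander: amber bottle with blue cap, 72 across, 160 high
There are look-alikes about, which are no part of the job. Leave any green or red look-alike of the cup_large alone. What is shaped like the cup_small but turquoise is not meant.

How it is judged:
On the way, in this order (a step that is already met when the one before it is completed fails the run):
1. the small cup, standing upright on the turret, has the probe lowered fully into it (paddle on its stop) (horizontal distance between probe_tip and cup_small below 0.011 m and z of probe_tip in the frame of cup_small below 0.035 m and angle between cup_small's own z axis and vertical below 0.15 rad and height (world z) of cup_small between 0.045 and 0.056 m), for 0.3 s.
2. the medium cup, standing upright on the turret, has the probe lowered fully into it (paddle on its stop) (horizontal distance between probe_tip and cup_medium below 0.0155 m and z of probe_tip in the frame of cup_medium below 0.035 m and angle between cup_medium's own z axis and vertical below 0.15 rad and height (world z) of cup_medium between 0.045 and 0.056 m), for 0.3 s.
3. the large cup, standing upright on the turret, has the probe lowered fully into it (paddle on its stop) (horizontal distance between probe_tip and cup_large below 0.021 m and z of probe_tip in the frame of cup_large below 0.035 m and angle between cup_large's own z axis and vertical below 0.15 rad and height (world z) of cup_large between 0.045 and 0.056 m), for 0.3 s.
At the end, for the whole second after the job is handed in: Every cup present stands upright with its centre on the mat; the case lies level on the tray's floor (centre within 85 mm along, 50 mm across of the tray's centre); the paddle is up (below 0.05 rad), the turret clicked home (a place within 7 mm of below the probe), all at rest (x of cup_small in the frame of mat between -0.14 and 0.14 m and y of cup_small in the frame of mat between -0.07 and 0.07 m and height (world z) of each of cup_small, cup_medium, cup_large below 0.01 m and angle between each of cup_small, cup_medium, cup_large's own z axis and vertical below 0.12 rad and linear speed of each of cup_small, cup_medium, cup_large, case below 0.02 m/s and x of cup_medium in the frame of mat between -0.14 and 0.14 m and y of cup_medium in the frame of mat between -0.07 and 0.07 m and x of cup_large in the frame of mat between -0.14 and 0.14 m and y of cup_large in the frame of mat between -0.07 and 0.07 m and x of case in the frame of tray between -0.085 and 0.085 m and y of case in the frame of tray between -0.05 and 0.05 m and height (world z) of case below 0.03 m and angle between case's own y axis and vertical between 1.47 and 1.67 rad and value of joint paddle below 0.05 rad and horizontal distance between any of place0, place1, place2, place3, place4, place5 and probe_tip below 0.007 m); the robot touches nothing.
It fails at once if the wash bottle is pushed more than 3 cm or tipped (distance of wash_bottle from where it was at the start of the episode above 0.03 m or angle between wash_bottle's own z axis and vertical above 0.3 rad).
It fails at once if the amber bottle is pushed more than 3 cm or tipped (distance of amber_bottle from where it was at the start of the episode above 0.03 m or angle between amber_bottle's own z axis and vertical above 0.3 rad).
Of cup_small, cup_medium, cup_large only 2 to 3 are there at a start; the rules pass over those that are not, and their reading is None.
At some moment in a run one of case, cup_small, cup_medium, cup_large may be knocked a few centimetres aside while the robot is not near it.
It also fails if it takes over 210 s, if anything falls off the work surface, if the arm or the gripper's body presses on something with over 40 N, if the wrist force passes 120 N, or if a joint passes its speed limit or range.

## Working session

There is one attempt and no reset: what is moved stays moved. The work goes in short steps, Python scripts to look and compute and a tool call to move; the robot and the scene stay as the last step left them, time stands still between calls to the robot, and variables do not carry over. Pictures are saved under pics/ and viewed, at most 14 in all, crops included, and the job is handed in when it is done.

Besides the shell and the picture viewer there is one more tool, called after "Request:" by a JSON object that holds its "method" and its "body", one argument or row to a line. arm_command: Moves the arm, as the interface text tells. Its arguments: {"type":"object","properties":{"moves":{"type":"array"},"squeeze":{"type":"number"}},"required":["moves"]}

```bash
mkdir -p pics; ls; cat > h.py <<'E'
import sys,numpy as np,cv2
from rig import bot
def ray(cam,u,v,c=None):
    c=c or bot.get_calibration(cam)
    K=np.array([[c['fx'],0,c['cx']],[0,c['fy'],c['cy']],[0,0,1]])
    p=cv2.undistortPoints(np.array([[[u,v]]],float),K,np.array(c['distortion'],float))[0,0]
    return np.array(c['eye']),np.array(c['orientation'])@np.array([p[0],-p[1],-1.]),
def at_z(cam,u,v,z,c=None):
    e,d=ray(cam,u,v,c); return e+d*(z-e[2])/d[2]
def cloud(cam,D,c=None):
    c=c or bot.get_calibration(cam)
    K=np.array([[c['fx'],0,c['cx']],[0,c['fy'],c['cy']],[0,0,1]])
    h,w=D.shape; uv=np.stack(np.meshgrid(np.arange(w),np.arange(h)),-1).reshape(-1,1,2).astype(float)
    p=cv2.undistortPoints(uv,K,np.array(c['distortion'],float))[:,0]
    d=D.reshape(-1,1); X=np.hstack([p*d*[1,-1],-d])
    return (X@np.array(c['orientation']).T+np.array(c['eye'])).reshape(h,w,3)
def pix(cam,P,c=None):
    c=c or bot.get_calibration(cam)
    q=(np.array(P)-c['eye'])@np.array(c['orientation'])
    K=np.array([[c['fx'],0,c['cx']],[0,c['fy'],c['cy']],[0,0,1]])
    return cv2.projectPoints((q*[1,-1,-1]).reshape(-1,1,3),np.zeros(3),np.zeros(3),K,np.array(c['distortion'],float))[0][:,0]
E
cat > a.py <<'E'
from h import *
s=bot.sense(); print(s['tcp_pos'],np.round(s['ee_rot'],3).tolist(),bot.tip_extent,s['time_s'])
for n in ['scene','top']:
    I,D=bot.grab_frame(n); cv2.imwrite(f'pics/{n}0.png',I); np.save(n+'0.npy',D); 
    c=bot.get_calibration(n); print(n,np.round(c['eye'],3),np.round(c['orientation'],2).tolist(),c['fx'])
    W=cloud(n,D); np.save(n+'W.npy',W)
n='top'
for l in ['handle','place0','probe_tip','paddle_pad','case','tray','mat','cup_small','cup_medium','cup_large','wash_bottle','amber_bottle','sampler']:
    for r in bot.spot_point(n,l)[:4]:
        u,v=r['location'][0]*560,r['location'][1]*420
        z={'handle':.126,'place0':.05,'probe_tip':.125,'paddle_pad':.087}.get(l,0)
        print(l,round(r['score'],2),int(u),int(v),np.round(at_z(n,u,v,z),3))
E
python3 a.py
```

```text
pics
[0.19143935 0.54167354 0.24440133] [[-0.943, 0.333, -0.001], [0.333, 0.943, -0.002], [0.0, -0.002, -1.0]] 0.014 0.0
scene [1.511 0.625 0.777] [[-0.52, -0.45, 0.73], [0.86, -0.28, 0.43], [0.01, 0.85, 0.53]] 458.0100083285906
top [0.459 0.046 1.472] [[-0.01, 1.0, -0.09], [-1.0, -0.01, -0.02], [-0.02, 0.09, 1.0]] 504.0644273581655
handle 0.82 289 225 [0.543 0.058 0.126]
handle 0.33 289 231 [0.527 0.059 0.126]
place0 0.93 291 191 [0.643 0.052 0.05 ]
place0 0.92 262 206 [0.602 0.134 0.05 ]
place0 0.92 315 245 [ 0.49  -0.015  0.05 ]
place0 0.67 286 258 [0.454 0.068 0.05 ]
paddle_pad 0.72 351 252 [ 0.471 -0.112  0.087]
case 0.71 431 254 [ 0.463 -0.35   0.   ]
case 0.69 365 248 [ 0.482 -0.162  0.   ]
case 0.3 286 261 [0.446 0.067 0.   ]
tray 0.57 432 252 [ 0.469 -0.354  0.   ]
mat 0.95 190 238 [0.514 0.349 0.   ]
cup_small 0.57 185 209 [0.6   0.366 0.   ]
cup_small 0.45 144 196 [0.641 0.485 0.   ]
cup_medium 0.66 193 234 [0.527 0.339 0.   ]
cup_large 0.74 143 237 [0.519 0.488 0.   ]
cup_large 0.71 139 273 [0.414 0.496 0.   ]
cup_large 0.59 192 263 [0.441 0.342 0.   ]
cup_large 0.2 375 156 [ 0.754 -0.196  0.   ]
wash_bottle 0.8 375 157 [ 0.748 -0.196  0.   ]
wash_bottle 0.48 351 252 [ 0.471 -0.119  0.   ]
amber_bottle 0.91 435 172 [ 0.703 -0.37   0.   ]
sampler 0.86 290 229 [0.539 0.055 0.   ]
```

```bash
python3 -c "
import cv2
a=cv2.imread('pics/top0.png');cv2.imwrite('pics/top0c.png',cv2.resize(a[120:320,100:500],None,fx=2,fy=2,interpolation=cv2.INTER_CUBIC))"
```

```text
(no output)
```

View pics/scene0.png

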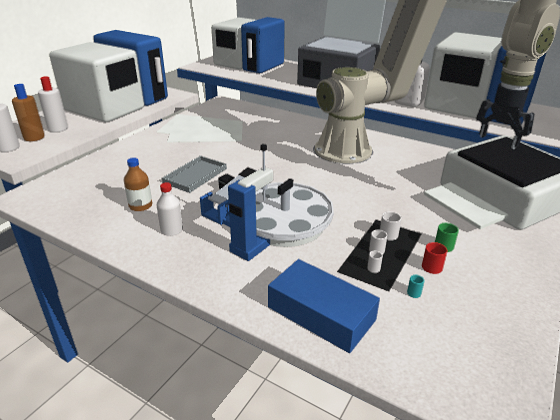

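View pics/top0c.png

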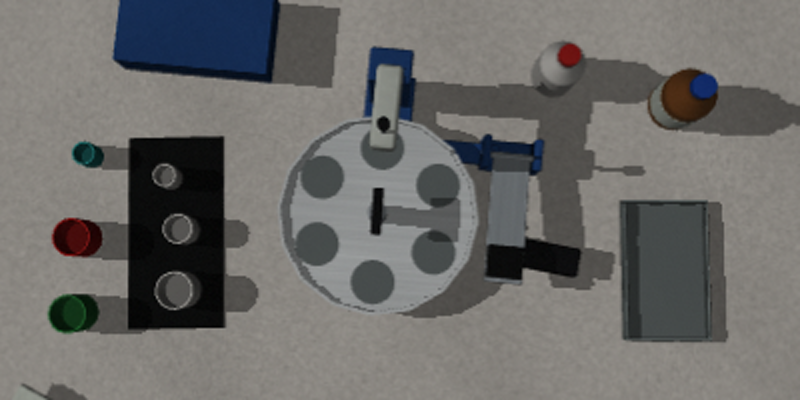

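The scene shows three white cups on the black mat: small at top pixel (183,208), medium at (190,234) and large at (188,265). The turquoise (143,197), red (138,238) and green (136,276) look-alikes stand off the mat. The black case is at about (375,249), under the paddle whose pad is at (352,251). Tray at (432,255).

```bash
cat > b.py <<'E'
from h import *
W=np.load('topW.npy');I=cv2.imread('pics/top0.png')
def box(u0,u1,v0,v1,m):
    P=W[v0:v1,u0:u1].reshape(-1,3);C=I[v0:v1,u0:u1].reshape(-1,3).astype(int);k=m(P,C);return P[k]
def circ(P):
    A=np.c_[2*P[:,:2],np.ones(len(P))];b=(P[:,:2]**2).sum(1);x=np.linalg.lstsq(A,b,rcond=None)[0]
    return x[:2],np.sqrt(x[2]+x[0]**2+x[1]**2)
def rect(P):
    r=cv2.minAreaRect((P[:,:2]*1000).astype(np.float32));return np.round(r[0],1),np.round(r[1],1),round(r[2],1)
for n,u,v,h in [('s',183,208,.046),('m',190,234,.054),('l',188,265,.062)]:
    P=box(u-16,u+17,v-16,v+17,lambda P,C:(P[:,2]>h-.006)&(P[:,2]<h+.01))
    print(n,len(P),np.round(P.mean(0),4),rect(P),circ(P) if len(P)>4 else '')
print('bench z',np.median(W[300:320,300:400,2]))
P=box(235,345,170,285,lambda P,C:(P[:,2]>.054)&(P[:,2]<.064));print('rim',len(P),circ(P))
P=box(235,345,170,285,lambda P,C:(P[:,2]>.044)&(P[:,2]<.064));print('deck',len(P),P[:,2].mean(),rect(P))
P=box(275,305,205,240,lambda P,C:(P[:,2]>.13)&(P[:,2]<.145));print('handle',len(P),P[:,2].mean(),rect(P))
P=box(277,305,150,195,lambda P,C:(P[:,2]>.19)&(P[:,2]<.23));print('arm',len(P),P[:,2].mean(),rect(P))
P=box(362,395,235,262,lambda P,C:(P[:,2]>.035)&(P[:,2]<.055));print('case',len(P),P[:,2].mean(),rect(P))
P=box(340,364,195,265,lambda P,C:(P[:,2]>.06)&(P[:,2]<.11));print('paddle',len(P),rect(P));
P=box(340,364,240,262,lambda P,C:(P[:,2]>.075)&(P[:,2]<.11)&(C.max(1)<60));print('pad',len(P),P[:,2].mean(),rect(P))
P=box(405,460,215,295,lambda P,C:(P[:,2]>.015)&(P[:,2]<.03));print('tray',len(P),rect(P))
P=box(160,215,185,290,lambda P,C:(C.max(1)<40)&(P[:,2]<.01));print('mat',len(P),rect(P))
# columns vs. green place discs
J=cv2.cvtColor(I,cv2.COLOR_BGR2GRAY)
for u,v in [(291,191),(262,206),(315,245),(286,258),(258,242),(319,213)]: print(np.round(at_z('top',u,v,.05),3))
for cam in ['scene']:
    Ws=np.load('sceneW.npy')
E
python3 b.py
```

```text
s 45 [0.6023 0.3652 0.0471] (array([601.6, 364.5]), array([32.7, 30.2]), 46.7) (array([0.6017355, 0.3647276]), np.float64(0.015330234628397738))
m 61 [0.5257 0.3429 0.0547] (array([525.5, 343.6]), array([41.3, 41.8]), 29.3) (array([0.52536203, 0.34327348]), np.float64(0.01995032107136547))
l 83 [0.4398 0.3452 0.0629] (array([438.5, 345.1]), array([54.2, 49.9]), 89.7) (array([0.43938386, 0.34532954]), np.float64(0.02512741225348607))
bench z 0.00029045845246244983
rim 1249 (array([0.54631072, 0.05929607]), np.float64(0.11693987458705185))
deck 7239 0.051021768800003704 (array([554.3,  58.4]), array([281.4, 302.7]), 68.4)
handle 119 0.1374140976076879 (array([543.6,  62.2]), array([13.7, 59.2]), 84.8)
arm 658 0.21351070976843836 (array([674.1,  46.4]), array([ 53.8, 114.5]), 88.1)
case 394 0.04582333203248422 (array([ 481.6, -181.5]), array([79.7, 40.2]), 78.2)
paddle 1162 (array([ 539., -116.]), array([ 61.7, 183.8]), 88.8)
pad 302 0.08729551349417264 (array([ 475.8, -111.9]), array([50.9, 44.9]), 84.0)
tray 370 (array([ 464.7, -349.8]), array([121.8, 196.4]), 89.6)
mat 3751 (array([522.4, 357.8]), array([279.1, 141.2]), 0.2)
[0.646 0.053 0.05 ]
[0.604 0.136 0.05 ]
[ 0.492 -0.013  0.05 ]
[0.456 0.069 0.05 ]
[0.502 0.147 0.05 ]
[ 0.582 -0.026  0.05 ]
```

```bash
cat > plan.py <<'E'
from h import *
from scipy.spatial.transform import Rotation as Ro
def Rd(yd):  # tool down, tool y at yd degrees in world
    a=np.radians(yd); y=np.array([np.cos(a),np.sin(a),0]); z=np.array([0,0,-1.]); return np.c_[np.cross(y,z),y,z]
def plan(wps,p=None,R=None):
    """wps: (x,y,z,yaw_deg,opening,nrows)"""
    s=bot.sense(); p=np.array(s['tcp_pos']) if p is None else p; R=np.array(s['ee_rot']) if R is None else R
    rows=[]
    for x,y,z,yd,g,n in wps:
        T=Rd(yd); rv=Ro.from_matrix(R.T@T).as_rotvec(); p0,R0=p,R
        for i in range(n):
            f=(i+1)/n; pn=p0+f*(np.array([x,y,z])-p0); Rn=R0@Ro.from_rotvec(rv*f).as_matrix()
            d=R.T@(pn-p)*100; w=np.degrees(Ro.from_matrix(R.T@Rn).as_rotvec())
            rows.append([round(float(k),2)+0 for k in [*d,*w]]+[g]); p,R=pn,Rn
    while len(rows)%8: rows.append([0]*6+[rows[-1][6]])
    for i in range(0,len(rows),8): print(str(rows[i:i+8]).replace(' ','').replace('.0,',','))
def st():
    s=bot.sense();R=np.array(s['ee_rot']);print('t',round(s['time_s'],2),'p',np.round(s['tcp_pos'],4),'yaw',round(np.degrees(np.arctan2(R[1,1],R[0,1])),2),'tilt',np.round(R[:2,2],4),'F',np.round(s['wrist_force'],1),'w',round(s['width'],3),'g',round(s['grasp_force'],1),'q',np.round(s['joint_pos'],2))
E
python3 -c "
from plan import *
plan([(.4786,-.196,.245,-11.8,1,16),(.4786,-.196,.032,-11.8,1,8)])"
```

```text
[[-3.23,-3.75,0,0,0,5.15,1],[-3.55,-3.45,0,0,0,5.15,1],[-3.85,-3.11,0,0,0,5.15,1],[-4.11,-2.76,0,0,0,5.15,1],[-4.34,-2.38,0,0,0,5.15,1],[-4.54,-1.98,0,0,0,5.15,1],[-4.7,-1.56,0,0,0,5.15,1],[-4.82,-1.14,0,0,0,5.15,1]]
[[-4.9,-0.7,0,0,0,5.15,1],[-4.94,-0.26,0,0,0,5.15,1],[-4.95,0.19,0,0,0,5.15,1],[-4.91,0.63,0,0,0,5.15,1],[-4.83,1.07,0,0,0,5.15,1],[-4.72,1.5,0,0,0,5.15,1],[-4.56,1.91,0,0,0,5.15,1],[-4.37,2.32,0,0,0,5.15,1]]
[[0,0,2.66,0,0,0,1],[0,0,2.66,0,0,0,1],[0,0,2.66,0,0,0,1],[0,0,2.66,0,0,0,1],[0,0,2.66,0,0,0,1],[0,0,2.66,0,0,0,1],[0,0,2.66,0,0,0,1],[0,0,2.66,0,0,0,1]]
```

Request:
{"method": "arm_command", "body": {
  "moves": [
    [[-3.2,-3.7,0,0,0,5.2,1],[-3.5,-3.5,0,0,0,5.2,1],[-3.9,-3.1,0,0,0,5.2,1],[-4.1,-2.8,0,0,0,5.2,1],[-4.3,-2.4,0,0,0,5.2,1],[-4.5,-2,0,0,0,5.2,1],[-4.7,-1.6,0,0,0,5.2,1],[-4.8,-1.1,0,0,0,5.2,1]]
  ]
}}

```text
time_s: 1.75
tcp_pos: [0.3328, 0.1714, 0.2456]
ee_rot: [[-0.481, 0.877, 0.001], [0.877, 0.481, 0.0], [-0.0, 0.001, -1.0]]
wrist_force: [-0.0, -0.3, 0.6]
width: 1.0
grasp_force: 0.0
```

Request:
{"method": "arm_command", "body": {
  "moves": [
    [[-4.9,-0.7,0,0,0,5.1,1],[-4.9,-0.3,0,0,0,5.1,1],[-4.9,0.2,0,0,0,5.1,1],[-4.9,0.6,0,0,0,5.1,1],[-4.8,1.1,0,0,0,5.1,1],[-4.7,1.5,0,0,0,5.1,1],[-4.6,1.9,0,0,0,5.1,1],[-4.4,2.3,0,0,0,5.1,1]]
  ]
}}

```text
time_s: 2.75
tcp_pos: [0.4736, -0.198, 0.2454]
ee_rot: [[0.209, 0.978, 0.001], [0.978, -0.209, -0.0], [0.0, 0.001, -1.0]]
wrist_force: [0.5, 0.2, 0.3]
width: 0.999
grasp_force: 0.0
```

```bash
cat > c.py <<'E'
from plan import *
from b import rect
st()
c=bot.get_calibration('wrist');I,D=bot.grab_frame('wrist');cv2.imwrite('pics/w1.png',I);W=cloud('wrist',D,c)
m=(W[...,2]>.04)&(W[...,2]<.052)&(I.max(2)<110)&(W[...,1]<-.14)&(W[...,1]>-.25)&(abs(W[...,0]-.48)<.06)
P=W[m];print(len(P),rect(P),P[:,2].mean())
plan([(.4786,-.196,.032,-11.8,1,8)])
E
python3 c.py | tail -4
```

```text
[ 0.582 -0.026  0.05 ]
t 2.75 p [ 0.4736 -0.198   0.2454] yaw -12.05 tilt [ 0.0006 -0.0001] F [0.5 0.2 0.3] w 0.999 g 0.0 q [-0.55  0.19 -0.11  1.27  0.    1.23]
2400 (array([ 482.4, -182.1]), array([82.1, 39.6]), 78.1) 0.046047372385817284
[[0.11,0,2.66,0.02,0.03,-0.08,1],[0.11,0,2.66,0.02,0.03,-0.08,1],[0.11,0,2.66,0.02,0.03,-0.08,1],[0.1,0.01,2.66,0.02,0.03,-0.08,1],[0.1,0.01,2.66,0.02,0.03,-0.08,1],[0.1,0.01,2.66,0.02,0.03,-0.08,1],[0.1,0.01,2.66,0.02,0.03,-0.08,1],[0.1,0.01,2.66,0.02,0.03,-0.08,1]]
```

Request:
{"method": "arm_command", "body": {
  "moves": [
    [[0.1,0,2.7,0,0,0,1],[0.1,0,2.7,0,0,0,1],[0.1,0,2.7,0,0,0,1],[0.1,0,2.7,0,0,0,1],[0.1,0,2.7,0,0,0,1],[0.1,0,2.7,0,0,0,1],[0.1,0,2.6,0,0,0,1],[0.1,0,2.6,0,0,0,1]]
  ]
}}

```text
time_s: 3.8
tcp_pos: [0.4749, -0.1882, 0.0306]
ee_rot: [[0.205, 0.979, 0.0], [0.979, -0.205, -0.0], [-0.0, 0.0, -1.0]]
wrist_force: [0.3, -0.2, 0.1]
width: 1.0
grasp_force: 0.0
```

Request:
{"method": "arm_command", "body": {
  "moves": [
    [[0,0,0,0,0,0,-0.5],[0,0,0,0,0,0,-0.5],[0,0,0,0,0,0,-0.5],[0,0,0,0,0,0,-0.5],[0,0,0,0,0,0,-0.5],[0,0,0,0,0,0,-0.5],[0,0,0,0,0,0,-0.5],[0,0,0,0,0,0,-0.5]]
  ],
  "squeeze": 40
}}

```text
time_s: 4.8
tcp_pos: [0.4768, -0.1895, 0.0333]
ee_rot: [[0.206, 0.979, 0.004], [0.979, -0.206, -0.002], [-0.001, 0.005, -1.0]]
wrist_force: [2.3, -0.9, 7.0]
width: 0.46
grasp_force: 41.0
```

```bash
python3 -c "
from plan import *
st()
plan([(.467,-.251,.034,-11.8,-.5,5),(.467,-.251,.11,-11.8,-.5,3),(.43,-.35,.11,-90,-.5,12),(.43,-.35,.055,-90,-.5,4)])"
```

```text
t 4.8 p [ 0.4768 -0.1895  0.0333] yaw -11.87 tilt [ 0.0045 -0.0023] F [ 2.3 -0.9  7. ] w 0.46 g 41.0 q [-0.54  0.36 -0.45  0.75  0.    1.24]
[[-1.24,0.06,-0.01,0.06,0.01,-0.01,-0.5],[-1.24,0.06,-0.01,0.06,0.01,-0.01,-0.5],[-1.24,0.06,-0.01,0.06,0.01,-0.01,-0.5],[-1.24,0.06,-0.01,0.06,0.01,-0.01,-0.5],[-1.24,0.06,-0.01,0.06,0.01,-0.01,-0.5],[0,0,-2.53,0,0,0,-0.5],[0,0,-2.53,0,0,0,-0.5],[0,0,-2.53,0,0,0,-0.5]]
[[-0.87,-0.13,0,0,0,6.52,-0.5],[-0.88,-0.03,0,0,0,6.52,-0.5],[-0.88,0.07,0,0,0,6.52,-0.5],[-0.86,0.17,0,0,0,6.52,-0.5],[-0.84,0.26,0,0,0,6.52,-0.5],[-0.81,0.36,0,0,0,6.52,-0.5],[-0.76,0.45,0,0,0,6.52,-0.5],[-0.7,0.53,0,0,0,6.52,-0.5]]
[[-0.64,0.61,0,0,0,6.52,-0.5],[-0.57,0.67,0,0,0,6.52,-0.5],[-0.49,0.73,0,0,0,6.52,-0.5],[-0.4,0.78,0,0,0,6.52,-0.5],[0,0,1.38,0,0,0,-0.5],[0,0,1.38,0,0,0,-0.5],[0,0,1.38,0,0,0,-0.5],[0,0,1.38,0,0,0,-0.5]]
```

Request:
{"method": "arm_command", "body": {
  "moves": [
    [[-1.3,0,0,0,0,0,-0.5],[-1.3,0,0,0,0,0,-0.5],[-1.3,0,0,0,0,0,-0.5],[-1.2,0,0,0,0,0,-0.5],[-1.2,0,0,0,0,0,-0.5],[0,0,-2.5,0,0,0,-0.5],[0,0,-2.5,0,0,0,-0.5],[0,0,-2.5,0,0,0,-0.5]]
  ]
}}

```text
time_s: 5.8
tcp_pos: [0.4611, -0.2497, 0.1069]
ee_rot: [[0.206, 0.979, -0.001], [0.979, -0.206, 0.001], [0.0, -0.001, -1.0]]
wrist_force: [0.4, -0.9, -1.7]
width: 0.464
grasp_force: 40.8
```

Request:
{"method": "arm_command", "body": {
  "moves": [
    [[-0.9,-0.1,0,0,0,6.5,-0.5],[-0.9,0,0,0,0,6.5,-0.5],[-0.9,0.1,0,0,0,6.5,-0.5],[-0.9,0.2,0,0,0,6.5,-0.5],[-0.8,0.3,0,0,0,6.5,-0.5],[-0.8,0.4,0,0,0,6.5,-0.5],[-0.8,0.5,0,0,0,6.5,-0.5],[-0.7,0.5,0,0,0,6.5,-0.5]]
  ]
}}

```text
time_s: 6.8
tcp_pos: [0.438, -0.3179, 0.1061]
ee_rot: [[0.899, 0.437, -0.001], [0.437, -0.899, 0.001], [-0.001, -0.001, -1.0]]
wrist_force: [0.2, 0.6, -2.5]
width: 0.466
grasp_force: 40.7
```

Request:
{"method": "arm_command", "body": {
  "moves": [
    [[-0.6,0.6,0,0,0,6.5,-0.5],[-0.6,0.7,0,0,0,6.5,-0.5],[-0.5,0.7,0,0,0,6.5,-0.5],[-0.4,0.8,0,0,0,6.5,-0.5],[0,0,1.4,0,0,0,-0.5],[0,0,1.4,0,0,0,-0.5],[0,0,1.4,0,0,0,-0.5],[0,0,0,0,0,0,-0.5]]
  ]
}}

```text
time_s: 7.8
tcp_pos: [0.4254, -0.3496, 0.0622]
ee_rot: [[1.0, 0.003, -0.003], [0.003, -1.0, 0.003], [-0.003, -0.003, -1.0]]
wrist_force: [0.0, 0.3, -1.2]
width: 0.466
grasp_force: 40.7
```

```bash
python3 -c "
from plan import *
st()
I,D=bot.grab_frame('scene');W=cloud('scene',D);cv2.imwrite('pics/s1.png',cv2.resize(I[100:260,110:310],None,fx=3,fy=3))
plan([(.43,-.35,.0385,-90,-.5,5)])"
```

```text
t 7.8 p [ 0.4254 -0.3496  0.0622] yaw -89.82 tilt [-0.0026  0.003 ] F [ 0.   0.3 -1.2] w 0.466 g 40.7 q [-0.83  0.39 -0.31  0.87  0.    2.3 ]
[[0.08,0,0.49,-0.02,0.02,0.04,-0.5],[0.08,0,0.49,-0.02,0.02,0.04,-0.5],[0.08,0,0.49,-0.02,0.02,0.04,-0.5],[0.08,0,0.49,-0.02,0.02,0.04,-0.5],[0.08,0,0.49,-0.02,0.02,0.04,-0.5],[0,0,0,0,0,0,-0.5],[0,0,0,0,0,0,-0.5],[0,0,0,0,0,0,-0.5]]
```

View pics/s1.png

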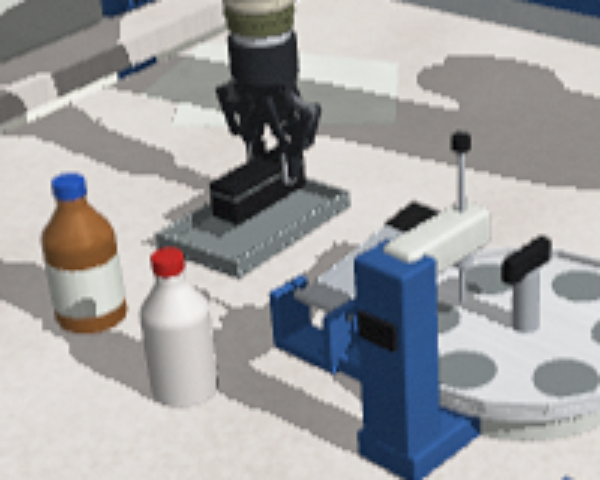

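The case is held level over the tray (crop 255,190), and the paddle is clear. I'll set the case down and release it.

Request:
{"method": "arm_command", "body": {
  "moves": [
    [[0,0,0.5,0,0,0,-0.5],[0.1,0,0.5,0,0,0,-0.5],[0.1,0,0.5,0,0,0,-0.5],[0.1,0,0.5,0,0,0,-0.5],[0,0,0.4,0,0,0,-0.5],[0,0,0,0,0,0,-0.5],[0,0,0,0,0,0,-0.5],[0,0,0,0,0,0,-0.5]]
  ]
}}

```text
time_s: 8.85
tcp_pos: [0.4295, -0.3513, 0.0405]
ee_rot: [[1.0, 0.002, 0.0], [0.002, -1.0, -0.0], [0.0, 0.0, -1.0]]
wrist_force: [-0.1, 0.1, -1.9]
width: 0.461
grasp_force: 40.8
```

Request:
{"method": "arm_command", "body": {
  "moves": [
    [[0,0,0,0,0,0,0.4],[0,0,0,0,0,0,0.4],[0,0,0,0,0,0,0.4],[0,0,0,0,0,0,0.4],[0,0,-1,0,0,0,0.4],[0,0,-3,0,0,0,0.4],[0,0,-5,0,0,0,0.4],[0,0,-6,0,0,0,0.4]]
  ],
  "squeeze": 25
}}

```text
time_s: 9.85
tcp_pos: [0.4288, -0.3505, 0.1916]
ee_rot: [[1.0, 0.002, -0.001], [0.002, -1.0, 0.001], [-0.001, -0.001, -1.0]]
wrist_force: [0.7, -0.9, -0.4]
width: 0.701
grasp_force: 0.0
```

```bash
cat > look.py <<'E'
from plan import *
import b2
E
cat > seg.py <<'E'
from plan import *
def circ(P):
    A=np.c_[2*P[:,:2],np.ones(len(P))];b=(P[:,:2]**2).sum(1);x=np.linalg.lstsq(A,b,rcond=None)[0]
    return np.round(x[:2],4),round(float(np.sqrt(x[2]+x[0]**2+x[1]**2)),4)
def rect(P):
    r=cv2.minAreaRect((P[:,:2]*1000).astype(np.float32));return np.round(r[0],1),np.round(r[1],1),round(r[2],1)
H={'s':.046,'m':.054,'l':.062}
def near(W,x,y,r,z0,z1): return W[(np.hypot(W[...,0]-x,W[...,1]-y)<r)&(W[...,2]>z0)&(W[...,2]<z1)]
def cup(W,k,x,y,z=0,r=.045):
    P=near(W,x,y,r,z+H[k]-.005,z+H[k]+.01); print(k,len(P),circ(P) if len(P)>5 else '')
def top(name=None):
    I,D=bot.grab_frame('top'); 
    if name: cv2.imwrite('pics/'+name,I)
    return I,cloud('top',D)
E
python3 -c "
from seg import *
st(); I,W=top()
P=near(W,.46,-.35,.09,.04,.06);print('case',len(P),P[:,2].mean(),rect(P))
cup(W,'s',.602,.365);cup(W,'m',.525,.343);cup(W,'l',.439,.345)
plan([(.44,-.15,.25,-90,.4,6),(.42,.10,.25,25,.4,16),(.602,.365,.2,145,.4,16)])"
```

```text
t 9.85 p [ 0.4288 -0.3505  0.1916] yaw -89.87 tilt [-0.001   0.0013] F [ 0.7 -0.9 -0.4] w 0.701 g 0.0 q [-0.83  0.29 -0.11  1.17  0.    2.31]
case 513 0.049257805152248785 (array([ 457.3, -352.2]), array([ 42.9, 117.6]), 88.6)
s 48 (array([0.6021, 0.3644]), 0.0153)
m 60 (array([0.5254, 0.3432]), 0.0198)
l 73 (array([0.4391, 0.3456]), 0.0251)
[[0.15,-3.38,-0.85,0.08,-0.08,0.02,0.4],[0.15,-3.38,-0.84,0.08,-0.08,0.02,0.4],[0.15,-3.39,-0.84,0.08,-0.08,0.02,0.4],[0.15,-3.39,-0.83,0.08,-0.08,0.02,0.4],[0.14,-3.39,-0.83,0.08,-0.08,0.02,0.4],[0.14,-3.39,-0.82,0.08,-0.08,0.02,0.4],[-0.13,-1.56,0,0,0,-7.19,0.4],[0.07,-1.57,0,0,0,-7.19,0.4]]
[[0.27,-1.54,0,0,0,-7.19,0.4],[0.46,-1.5,0,0,0,-7.19,0.4],[0.64,-1.43,0,0,0,-7.19,0.4],[0.82,-1.34,0,0,0,-7.19,0.4],[0.98,-1.23,0,0,0,-7.19,0.4],[1.12,-1.09,0,0,0,-7.19,0.4],[1.25,-0.94,0,0,0,-7.19,0.4],[1.36,-0.78,0,0,0,-7.19,0.4]]
[[1.45,-0.6,0,0,0,-7.19,0.4],[1.51,-0.42,0,0,0,-7.19,0.4],[1.55,-0.23,0,0,0,-7.19,0.4],[1.57,-0.03,0,0,0,-7.19,0.4],[1.56,0.17,0,0,0,-7.19,0.4],[1.53,0.36,0,0,0,-7.19,0.4],[1.02,1.73,0.31,0,0,-7.5,0.4],[0.79,1.85,0.31,0,0,-7.5,0.4]]
[[0.54,1.94,0.31,0,0,-7.5,0.4],[0.28,1.99,0.31,0,0,-7.5,0.4],[0.02,2.01,0.31,0,0,-7.5,0.4],[-0.24,1.99,0.31,0,0,-7.5,0.4],[-0.5,1.95,0.31,0,0,-7.5,0.4],[-0.75,1.86,0.31,0,0,-7.5,0.4],[-0.99,1.75,0.31,0,0,-7.5,0.4],[-1.21,1.61,0.31,0,0,-7.5,0.4]]
[[-1.41,1.43,0.31,0,0,-7.5,0.4],[-1.58,1.24,0.31,0,0,-7.5,0.4],[-1.73,1.02,0.31,0,0,-7.5,0.4],[-1.85,0.79,0.31,0,0,-7.5,0.4],[-1.94,0.54,0.31,0,0,-7.5,0.4],[-1.99,0.28,0.31,0,0,-7.5,0.4],[0,0,0,0,0,0,0.4],[0,0,0,0,0,0,0.4]]
```

```bash
python3 -c "
from plan import *
plan([(.43,-.15,.23,-45,.4,5),(.42,.10,.23,15,.4,7),(.602,.3645,.12,100,.4,12),(.602,.3645,.033,100,.4,6)])"
```

```text
[[-0.02,-4.06,-0.62,0.13,-0.05,-8.97,0.4],[0.62,-4.02,-0.61,0.13,-0.05,-8.97,0.4],[1.23,-3.88,-0.6,0.13,-0.05,-8.97,0.4],[1.82,-3.64,-0.59,0.13,-0.05,-8.97,0.4],[2.37,-3.31,-0.59,0.13,-0.05,-8.97,0.4],[2.42,-2.63,0,0,0,-8.57,0.4],[2.79,-2.24,0,0,0,-8.57,0.4],[3.09,-1.8,0,0,0,-8.57,0.4]]
[[3.32,-1.31,0,0,0,-8.57,0.4],[3.48,-0.8,0,0,0,-8.57,0.4],[3.56,-0.28,0,0,0,-8.57,0.4],[3.56,0.26,0,0,0,-8.57,0.4],[1.74,2.04,0.92,0,0,-7.08,0.4],[1.47,2.23,0.92,0,0,-7.08,0.4],[1.19,2.4,0.92,0,0,-7.08,0.4],[0.88,2.53,0.92,0,0,-7.08,0.4]]
[[0.56,2.62,0.92,0,0,-7.08,0.4],[0.24,2.67,0.92,0,0,-7.08,0.4],[-0.09,2.67,0.92,0,0,-7.08,0.4],[-0.42,2.64,0.92,0,0,-7.08,0.4],[-0.75,2.57,0.92,0,0,-7.08,0.4],[-1.06,2.46,0.92,0,0,-7.08,0.4],[-1.35,2.31,0.92,0,0,-7.08,0.4],[-1.63,2.12,0.92,0,0,-7.08,0.4]]
[[0,0,1.45,0,0,0,0.4],[0,0,1.45,0,0,0,0.4],[0,0,1.45,0,0,0,0.4],[0,0,1.45,0,0,0,0.4],[0,0,1.45,0,0,0,0.4],[0,0,1.45,0,0,0,0.4],[0,0,0,0,0,0,0.4],[0,0,0,0,0,0,0.4]]
```

Request:
{"method": "arm_command", "body": {
  "moves": [
    [[0,-4.1,-0.6,0,0,-9,0.4],[0.6,-4,-0.6,0,0,-9,0.4],[1.2,-3.9,-0.6,0,0,-9,0.4],[1.8,-3.6,-0.6,0,0,-9,0.4],[2.4,-3.3,-0.6,0,0,-9,0.4],[2.4,-2.6,0,0,0,-8.6,0.4],[2.8,-2.2,0,0,0,-8.6,0.4],[3.1,-1.8,0,0,0,-8.6,0.4]]
  ]
}}

```text
time_s: 10.9
tcp_pos: [0.4234, -0.04, 0.2209]
ee_rot: [[0.322, 0.947, 0.001], [0.947, -0.322, -0.0], [0.0, 0.001, -1.0]]
wrist_force: [0.9, 0.4, -0.0]
width: 0.702
grasp_force: 0.0
```

Request:
{"method": "arm_command", "body": {
  "moves": [
    [[3.3,-1.3,0,0,0,-8.6,0.4],[3.5,-0.8,0,0,0,-8.6,0.4],[3.6,-0.3,0,0,0,-8.6,0.4],[3.6,0.3,0,0,0,-8.6,0.4],[1.7,2,0.9,0,0,-7,0.4],[1.5,2.2,0.9,0,0,-7,0.4],[1.2,2.4,0.9,0,0,-7,0.4],[0.9,2.5,0.9,0,0,-7,0.4]]
  ]
}}

```text
time_s: 11.9
tcp_pos: [0.4772, 0.1915, 0.1846]
ee_rot: [[-0.689, 0.724, 0.001], [0.724, 0.689, 0.0], [-0.001, 0.001, -1.0]]
wrist_force: [0.5, -0.3, -0.3]
width: 0.698
grasp_force: 0.0
```

Request:
{"method": "arm_command", "body": {
  "moves": [
    [[0.6,2.6,0.9,0,0,-7,0.4],[0.2,2.7,0.9,0,0,-7,0.4],[-0.1,2.7,0.9,0,0,-7,0.4],[-0.4,2.6,0.9,0,0,-7,0.4],[-0.7,2.6,0.9,0,0,-7,0.4],[-1.1,2.5,0.9,0,0,-7,0.4],[-1.3,2.3,0.9,0,0,-7,0.4],[-1.6,2.1,0.9,0,0,-7,0.4]]
  ]
}}

```text
time_s: 12.9
tcp_pos: [0.5988, 0.3677, 0.1125]
ee_rot: [[-0.986, -0.166, 0.001], [-0.166, 0.986, 0.0], [-0.001, 0.0, -1.0]]
wrist_force: [0.6, -0.9, 0.3]
width: 0.699
grasp_force: 0.0
```

```bash
cat > wl.py <<'E'
from seg import *
def wrist(name=None):
    c=bot.get_calibration('wrist');I,D=bot.grab_frame('wrist')
    if name: cv2.imwrite('pics/'+name,I)
    return I,cloud('wrist',D,c)
E
python3 -c "
from wl import *
I,W=wrist('w2.png');st();cup(W,'s',.602,.3645);cup(W,'m',.5254,.3432)
plan([(.602,.3645,.12,100,.4,2),(.602,.3645,.033,100,.4,6)])"
```

```text
t 12.95 p [0.5998 0.37   0.1107] yaw 99.85 tilt [0.0009 0.0016] F [ 2.7  2.4 -0.8] w 0.702 g 0.0 q [0.44 0.62 0.2  1.15 0.   0.27]
s 787 (array([0.6019, 0.3641]), 0.0152)
m 1165 (array([0.5258, 0.3428]), 0.0196)
[[-0.06,-0.29,-0.46,0.04,0.03,-0.07,0.4],[-0.06,-0.29,-0.46,0.04,0.03,-0.07,0.4],[0,0,1.45,0,0,0,0.4],[0,0,1.45,0,0,0,0.4],[0,0,1.45,0,0,0,0.4],[0,0,1.45,0,0,0,0.4],[0,0,1.45,0,0,0,0.4],[0,0,1.45,0,0,0,0.4]]
```

View pics/w2.png

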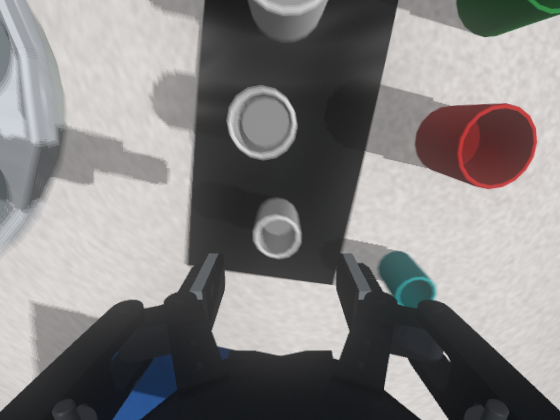

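Wrist view: the white small cup on the mat is at (278,230) between the fingers. The turquoise one at (410,280) is off the mat and is not the one meant. I'll descend and grasp the white cup.

Request:
{"method": "arm_command", "body": {
  "moves": [
    [[-0.1,-0.3,0,0,0,0,0.4],[0,-0.3,0,0,0,0,0.4],[0,0,1.3,0,0,0,0.4],[0,0,1.3,0,0,0,0.4],[0,0,1.3,0,0,0,0.4],[0,0,1.3,0,0,0,0.4],[0,0,1.3,0,0,0,0.4],[0,0,1.2,0,0,0,0.4]]
  ]
}}

```text
time_s: 13.95
tcp_pos: [0.6, 0.3612, 0.0342]
ee_rot: [[-0.987, -0.162, -0.0], [-0.162, 0.987, -0.0], [0.0, -0.0, -1.0]]
wrist_force: [-0.9, 0.6, -0.0]
width: 0.698
grasp_force: 0.0
```

Request:
{"method": "arm_command", "body": {
  "moves": [
    [[0,0,0,0,0,0,0.4],[0,0,0,0,0,0,-0.6],[0,0,0,0,0,0,-0.6],[0,0,0,0,0,0,-0.6],[0,0,0,0,0,0,-0.6],[0,0,0,0,0,0,-0.6],[0,0,0,0,0,0,-0.6],[0,0,0,0,0,0,-0.6]]
  ],
  "squeeze": 25
}}

```text
time_s: 14.95
tcp_pos: [0.6007, 0.3614, 0.0361]
ee_rot: [[-0.987, -0.162, 0.001], [-0.162, 0.987, 0.001], [-0.002, 0.0, -1.0]]
wrist_force: [0.2, -0.1, 6.4]
width: 0.399
grasp_force: 25.3
```

```bash
python3 -c "
from plan import *
st()
plan([(.602,.3645,.15,100,-.6,5),(.5995,.139,.15,115,-.6,7)])"
```

```text
t 14.95 p [0.6007 0.3614 0.0361] yaw 99.33 tilt [0.0014 0.0007] F [ 0.2 -0.1  6.4] w 0.399 g 25.3 q [0.43 0.67 0.09 0.99 0.   0.26]
[[-0.04,0.06,-2.28,0.01,0.02,-0.13,-0.6],[-0.04,0.06,-2.28,0.01,0.02,-0.13,-0.6],[-0.04,0.06,-2.28,0.01,0.02,-0.13,-0.6],[-0.04,0.06,-2.28,0.01,0.02,-0.13,-0.6],[-0.04,0.06,-2.28,0.01,0.02,-0.13,-0.6],[0.59,-3.17,0,0,0,-2.14,-0.6],[0.71,-3.14,0,0,0,-2.14,-0.6],[0.83,-3.11,0,0,0,-2.14,-0.6]]
[[0.95,-3.08,0,0,0,-2.14,-0.6],[1.06,-3.04,0,0,0,-2.14,-0.6],[1.17,-3,0,0,0,-2.14,-0.6],[1.28,-2.95,0,0,0,-2.14,-0.6],[0,0,0,0,0,0,-0.6],[0,0,0,0,0,0,-0.6],[0,0,0,0,0,0,-0.6],[0,0,0,0,0,0,-0.6]]
```

Request:
{"method": "arm_command", "body": {
  "moves": [
    [[0,0,-2.3,0,0,0,-0.6],[0,0,-2.3,0,0,0,-0.6],[0,0,-2.4,0,0,0,-0.6],[0,0,-2.4,0,0,0,-0.6],[0,0,-2.3,0,0,0,-0.6],[0.6,-3.2,0,0,0,-2.2,-0.6],[0.7,-3.1,0,0,0,-2.2,-0.6],[0.8,-3.1,0,0,0,-2.2,-0.6]]
  ]
}}

```text
time_s: 15.95
tcp_pos: [0.5975, 0.2638, 0.1513]
ee_rot: [[-0.961, -0.276, -0.002], [-0.276, 0.961, -0.001], [0.002, -0.0, -1.0]]
wrist_force: [-0.3, -0.3, -0.7]
width: 0.404
grasp_force: 25.1
```

Request:
{"method": "arm_command", "body": {
  "moves": [
    [[1,-3.1,0,0,0,-2.2,-0.6],[1.1,-3,0,0,0,-2.2,-0.6],[1.2,-3,0,0,0,-2.2,-0.6],[1.3,-3,0,0,0,-2.2,-0.6],[0,0,0,0,0,0,-0.6],[0,0,0,0,0,0,-0.6],[0,0,0,0,0,0,-0.6],[0,0,0,0,0,0,-0.6]]
  ]
}}

```text
time_s: 16.95
tcp_pos: [0.5947, 0.1362, 0.1522]
ee_rot: [[-0.908, -0.419, -0.0], [-0.419, 0.908, 0.0], [0.0, 0.0, -1.0]]
wrist_force: [-0.2, 0.1, -1.0]
width: 0.401
grasp_force: 25.1
```

```bash
python3 -c "
from wl import *
st();c=bot.get_calibration('wrist');I,W=wrist('w3.png')
for l in ['place0','handle']:
  for r in bot.spot_point('wrist',l)[:6]:
    u,v=r['location'][0]*560,r['location'][1]*420; print(l,round(r['score'],2),int(u),int(v),np.round(at_z('wrist',u,v,.05 if l!='handle' else .126,c),4))
P=near(W,.545,.061,.05,.13,.145);print('handle',len(P),rect(P) if len(P)>5 else '')
# top cam discs: dark blobs on the deck
I=cv2.imread('pics/top0.png');W=np.load('topW.npy');g=I.max(2)
m=((abs(W[...,2]-.051)<.006)&(g<130)&(np.hypot(W[...,0]-.545,W[...,1]-.061)<.13)).astype(np.uint8)
n,L,s,C=cv2.connectedComponentsWithStats(m)
for i in range(1,n):
  if s[i,4]>80: P=W[L==i]; print(s[i,4],rect(P),np.round(P.mean(0),4))
"
```

```text
t 16.95 p [0.5947 0.1362 0.1522] yaw 114.8 tilt [-0.0002  0.0002] F [-0.2  0.1 -1. ] w 0.401 g 25.1 q [ 0.09  0.42 -0.03  1.12  0.   -0.34]
place0 0.97 96 118 [ 0.5826 -0.0271  0.05  ]
place0 0.73 167 217 [0.6372 0.0501 0.05  ]
place0 0.7 277 223 [0.6027 0.1376 0.05  ]
place0 0.63 343 118 [0.5039 0.1478 0.05  ]
place0 0.23 481 222 [0.5274 0.2986 0.05  ]
handle 0.7 189 116 [0.5423 0.0608 0.126 ]
handle 3907 (array([543.3,  60.5]), array([14.6, 61.8]), 84.0)
920 (array([561.8, 150.3]), array([ 79. , 210.3]), 84.9) [0.5535 0.1486 0.0507]
228 (array([635. ,  53.7]), array([63.3, 53.6]), 86.8) [0.6301 0.0542 0.0505]
1169 (array([539. , -19.3]), array([125.3, 137.8]), 47.7) [ 0.5374 -0.0162  0.0506]
382 (array([449.3,  68.6]), array([61.5, 61.5]), 44.5) [0.4487 0.069  0.0508]
```

View pics/w3.png

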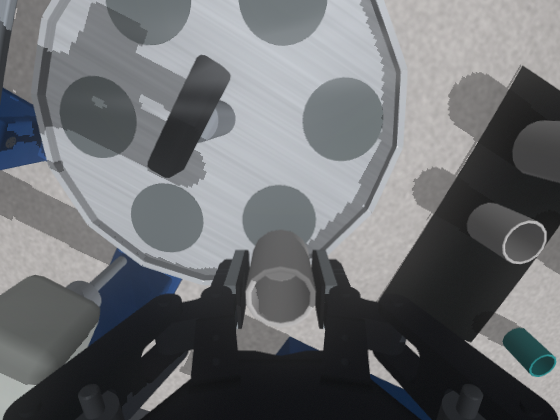

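The small cup is held above its place disc (277,223). The handle is at (189,116), on the axis at about (.543, .061).

Request:
{"method": "arm_command", "body": {
  "moves": [
    [[-0.2,0,1,0,0,0,-0.6],[0,0,1,0,0,0,-0.6],[0,0,1,0,0,0,-0.6],[0,0,1,0,0,0,-0.6],[0,0,1,0,0,0,-0.6],[0,0,1,0,0,0,-0.6],[0,0,0.5,0,0,0,-0.6],[0,0,0,0,0,0,-0.6]]
  ]
}}

```text
time_s: 18.1
tcp_pos: [0.5963, 0.1361, 0.0869]
ee_rot: [[-0.908, -0.418, -0.001], [-0.418, 0.908, -0.0], [0.001, 0.0, -1.0]]
wrist_force: [-0.3, 0.2, -0.9]
width: 0.394
grasp_force: 25.1
```

```bash
python3 -c "
from plan import *
st()"
```

```text
t 18.1 p [0.5963 0.1361 0.0869] yaw 114.73 tilt [-0.0007 -0.    ] F [-0.3  0.2 -0.9] w 0.394 g 25.1 q [ 0.09  0.47 -0.12  0.98  0.   -0.34]
```

Request:
{"method": "arm_command", "body": {
  "moves": [
    [[0,0,0.2,0,0,0,-0.6],[0,0,0.1,0,0,0,-0.6],[0,0,0,0,0,0,0.2],[0,0,0,0,0,0,0.2],[0,0,0,0,0,0,0.2],[0,0,-1.5,0,0,0,0.2],[0,0,-3,0,0,0,0.2],[0,0,-3.5,0,0,0,0.2]]
  ]
}}

```text
time_s: 19.1
tcp_pos: [0.5964, 0.1362, 0.1657]
ee_rot: [[-0.908, -0.418, -0.0], [-0.418, 0.908, 0.0], [0.0, 0.0, -1.0]]
wrist_force: [0.0, 0.5, -0.3]
width: 0.599
grasp_force: 0.0
```

```bash
python3 -c "
from wl import *
st();I,W=top();cup(W,'s',.598,.138,.05);cup(W,'m',.5257,.343);cup(W,'l',.439,.3455)
plan([(.5257,.343,.14,55,.6,8),(.5257,.343,.040,55,.6,7)])"
```

```text
t 19.1 p [0.5964 0.1362 0.1657] yaw 114.73 tilt [-0.0003  0.0001] F [ 0.   0.5 -0.3] w 0.599 g 0.0 q [ 0.09  0.42 -0.    1.15  0.   -0.34]
s 0 
m 61 (array([0.5253, 0.3432]), 0.0199)
l 79 (array([0.4392, 0.3453]), 0.0251)
[[-0.25,2.73,0.39,0.01,0.06,7.47,0.6],[0.11,2.74,0.39,0.01,0.06,7.47,0.6],[0.47,2.7,0.39,0.01,0.06,7.47,0.6],[0.81,2.62,0.39,0.01,0.06,7.47,0.6],[1.14,2.49,0.39,0.01,0.06,7.47,0.6],[1.46,2.32,0.39,0.01,0.06,7.47,0.6],[1.75,2.11,0.39,0.01,0.06,7.47,0.6],[2.01,1.87,0.39,0.01,0.06,7.47,0.6]]
[[0,0,1.43,0,0,0,0.6],[0,0,1.43,0,0,0,0.6],[0,0,1.43,0,0,0,0.6],[0,0,1.43,0,0,0,0.6],[0,0,1.43,0,0,0,0.6],[0,0,1.43,0,0,0,0.6],[0,0,1.43,0,0,0,0.6],[0,0,0,0,0,0,0.6]]
```

Request:
{"method": "arm_command", "body": {
  "moves": [
    [[-0.2,2.7,0.4,0,0,7.5,0.6],[0.1,2.7,0.4,0,0,7.5,0.6],[0.5,2.7,0.4,0,0,7.5,0.6],[0.8,2.6,0.4,0,0,7.5,0.6],[1.1,2.5,0.4,0,0,7.5,0.6],[1.5,2.3,0.4,0,0,7.5,0.6],[1.7,2.1,0.4,0,0,7.5,0.6],[2,1.9,0.4,0,0,7.5,0.6]]
  ]
}}

```text
time_s: 20.15
tcp_pos: [0.524, 0.3428, 0.1334]
ee_rot: [[-0.814, 0.581, 0.001], [0.581, 0.814, 0.001], [-0.001, 0.001, -1.0]]
wrist_force: [-0.0, -0.6, 0.7]
width: 0.797
grasp_force: 0.0
```

```bash
python3 -c "
from wl import *
I,W=top();cup(W,'s',.598,.138,.05);I,W=wrist();cup(W,'m',.5257,.343);cup(W,'l',.439,.3455);st()
plan([(.5255,.343,.133,55,.6,2),(.5255,.343,.040,55,.6,6)])"
```

```text
s 42 (array([0.5986, 0.1386]), 0.0153)
m 885 (array([0.5255, 0.343 ]), 0.0197)
l 1454 (array([0.4395, 0.3455]), 0.0251)
t 20.25 p [0.523  0.3441 0.1328] yaw 54.85 tilt [0.0002 0.001 ] F [-0.2 -0.7 -0.4] w 0.8 g 0.0 q [ 0.45  0.46 -0.01  1.1   0.    1.07]
[[-0.13,0.03,-0.01,0.03,-0.01,-0.08,0.6],[-0.13,0.03,-0.01,0.03,-0.01,-0.08,0.6],[0,0,1.55,0,0,0,0.6],[0,0,1.55,0,0,0,0.6],[0,0,1.55,0,0,0,0.6],[0,0,1.55,0,0,0,0.6],[0,0,1.55,0,0,0,0.6],[0,0,1.55,0,0,0,0.6]]
```

Request:
{"method": "arm_command", "body": {
  "moves": [
    [[-0.1,0,0,0,0,0,0.6],[-0.1,0,0,0,0,0,0.6],[0,0,1.6,0,0,0,0.6],[0,0,1.6,0,0,0,0.6],[0,0,1.6,0,0,0,0.6],[0,0,1.5,0,0,0,0.6],[0,0,1.5,0,0,0,0.6],[0,0,1.5,0,0,0,0.6]]
  ]
}}

```text
time_s: 21.25
tcp_pos: [0.5255, 0.3407, 0.0382]
ee_rot: [[-0.817, 0.577, -0.0], [0.577, 0.817, 0.0], [0.0, -0.0, -1.0]]
wrist_force: [0.1, -0.0, -0.4]
width: 0.803
grasp_force: 0.0
```

Request:
{"method": "arm_command", "body": {
  "moves": [
    [[0,0,0,0,0,0,0.6],[0,0,0,0,0,0,-0.4],[0,0,0,0,0,0,-0.4],[0,0,0,0,0,0,-0.4],[0,0,0,0,0,0,-0.4],[0,0,0,0,0,0,-0.4],[0,0,0,0,0,0,-0.4],[0,0,0,0,0,0,-0.4]]
  ],
  "squeeze": 25
}}

```text
time_s: 22.25
tcp_pos: [0.5263, 0.3411, 0.0402]
ee_rot: [[-0.817, 0.577, 0.002], [0.577, 0.817, 0.001], [-0.001, 0.002, -1.0]]
wrist_force: [0.9, 0.6, 5.1]
width: 0.501
grasp_force: 25.9
```

```bash
python3 -c "
from plan import *
st()
plan([(.5255,.343,.155,55,-.4,5),(.5036,.1468,.155,55,-.4,6)])"
```

```text
t 22.25 p [0.5263 0.3411 0.0402] yaw 54.74 tilt [0.0017 0.001 ] F [0.9 0.6 5.1] w 0.501 g 25.9 q [ 0.45  0.54 -0.13  0.9   0.    1.06]
[[0.03,0.03,-2.3,0.02,0.01,-0.05,-0.4],[0.03,0.03,-2.3,0.02,0.01,-0.05,-0.4],[0.03,0.02,-2.3,0.02,0.01,-0.05,-0.4],[0.03,0.02,-2.3,0.02,0.01,-0.05,-0.4],[0.03,0.02,-2.3,0.02,0.01,-0.05,-0.4],[-1.58,-2.89,0,0,0,0,-0.4],[-1.58,-2.89,0,0,0,0,-0.4],[-1.58,-2.89,0,0,0,0,-0.4]]
[[-1.58,-2.89,0,0,0,0,-0.4],[-1.58,-2.89,0,0,0,0,-0.4],[-1.58,-2.89,0,0,0,0,-0.4],[0,0,0,0,0,0,-0.4],[0,0,0,0,0,0,-0.4],[0,0,0,0,0,0,-0.4],[0,0,0,0,0,0,-0.4],[0,0,0,0,0,0,-0.4]]
```

Request:
{"method": "arm_command", "body": {
  "moves": [
    [[0,0,-2.3,0,0,0,-0.4],[0,0,-2.3,0,0,0,-0.4],[0,0,-2.3,0,0,0,-0.4],[0,0,-2.3,0,0,0,-0.4],[0,0,-2.3,0,0,0,-0.4],[-1.6,-2.9,0,0,0,0,-0.4],[-1.6,-2.9,0,0,0,0,-0.4],[-1.6,-2.9,0,0,0,0,-0.4]]
  ]
}}

```text
time_s: 23.25
tcp_pos: [0.5136, 0.2408, 0.1536]
ee_rot: [[-0.817, 0.577, -0.002], [0.577, 0.817, -0.001], [0.001, -0.001, -1.0]]
wrist_force: [-0.4, -0.4, -0.9]
width: 0.501
grasp_force: 25.8
```

Request:
{"method": "arm_command", "body": {
  "moves": [
    [[-1.6,-2.9,0,0,0,0,-0.4],[-1.6,-2.9,0,0,0,0,-0.4],[-1.6,-2.7,0,0,0,0,-0.4],[0,0,1,0,0,0,-0.4],[0,0,1,0,0,0,-0.4],[0,0,1,0,0,0,-0.4],[0,0,0,0,0,0,-0.4],[0,0,0,0,0,0,-0.4]]
  ]
}}

```text
time_s: 24.25
tcp_pos: [0.5046, 0.1454, 0.1242]
ee_rot: [[-0.817, 0.577, -0.0], [0.577, 0.817, 0.0], [0.0, -0.0, -1.0]]
wrist_force: [0.1, 0.5, -1.0]
width: 0.502
grasp_force: 25.9
```

```bash
python3 -c "
from plan import *
st()
plan([(.5051,.1458,.0885,55,-.4,6)])"
```

```text
t 24.25 p [0.5046 0.1454 0.1242] yaw 54.78 tilt [-0.0002  0.0001] F [ 0.1  0.5 -1. ] w 0.502 g 25.9 q [ 0.13  0.29 -0.3   0.99  0.    0.74]
[[0,0.01,0.59,0,0,-0.04,-0.4],[0,0.01,0.59,0,0,-0.04,-0.4],[0,0.01,0.59,0,0,-0.04,-0.4],[0,0.01,0.59,0,0,-0.04,-0.4],[0,0.01,0.59,0,0,-0.04,-0.4],[0,0.01,0.59,0,0,-0.04,-0.4],[0,0,0,0,0,0,-0.4],[0,0,0,0,0,0,-0.4]]
```

Request:
{"method": "arm_command", "body": {
  "moves": [
    [[0,0,0.7,0,0,0,-0.4],[0,0,0.7,0,0,0,-0.4],[0,0,0.7,0,0,0,-0.4],[0,0,0.7,0,0,0,-0.4],[0,0,0.5,0,0,0,-0.4],[0,0,0.2,0,0,0,-0.4],[0,0,0.1,0,0,0,-0.4],[0,0,0,0,0,0,-0.4]]
  ]
}}

```text
time_s: 25.25
tcp_pos: [0.5048, 0.1449, 0.0885]
ee_rot: [[-0.816, 0.577, 0.0], [0.577, 0.816, 0.0], [-0.0, 0.0, -1.0]]
wrist_force: [-0.6, 1.1, 0.8]
width: 0.501
grasp_force: 25.9
```

Request:
{"method": "arm_command", "body": {
  "moves": [
    [[0,0,0,0,0,0,0.3],[0,0,0,0,0,0,0.3],[0,0,0,0,0,0,0.3],[0,0,-1.5,0,0,0,0.3],[0,0,-3,0,0,0,0.3],[0,0,-3,0,0,0,0.3],[0,0,0,0,0,0,0.5],[0,0,0,0,0,0,0.8]]
  ]
}}

```text
time_s: 26.25
tcp_pos: [0.5046, 0.1448, 0.1636]
ee_rot: [[-0.816, 0.577, 0.001], [0.577, 0.816, 0.0], [-0.0, 0.0, -1.0]]
wrist_force: [-0.4, 0.1, 0.6]
width: 0.899
grasp_force: 0.0
```

```bash
python3 -c "
from plan import *
st()
plan([(.4395,.3455,.14,85,1,8)])"
```

```text
t 26.25 p [0.5046 0.1448 0.1636] yaw 54.73 tilt [0.0005 0.0001] F [-0.4  0.1  0.6] w 0.899 g 0.0 q [ 0.13  0.26 -0.24  1.08  0.    0.74]
[[2.11,1.58,0.29,0,0,-3.78,1],[2,1.71,0.29,0,0,-3.78,1],[1.89,1.84,0.29,0,0,-3.78,1],[1.76,1.96,0.29,0,0,-3.78,1],[1.63,2.07,0.29,0,0,-3.78,1],[1.49,2.18,0.29,0,0,-3.78,1],[1.34,2.27,0.29,0,0,-3.78,1],[1.19,2.35,0.29,0,0,-3.78,1]]
```

Request:
{"method": "arm_command", "body": {
  "moves": [
    [[2.1,1.6,0.3,0,0,-3.8,1],[2,1.7,0.3,0,0,-3.8,1],[1.9,1.8,0.3,0,0,-3.8,1],[1.8,2,0.3,0,0,-3.8,1],[1.6,2.1,0.3,0,0,-3.8,1],[1.5,2.2,0.3,0,0,-3.8,1],[1.3,2.3,0.3,0,0,-3.8,1],[1.2,2.3,0.3,0,0,-3.7,1]]
  ]
}}

```text
time_s: 27.25
tcp_pos: [0.4384, 0.346, 0.138]
ee_rot: [[-0.996, 0.084, -0.002], [0.084, 0.996, -0.001], [0.002, -0.001, -1.0]]
wrist_force: [0.6, 0.4, -0.1]
width: 1.002
grasp_force: 0.0
```

```bash
python3 -c "
from wl import *
I,W=top();cup(W,'s',.598,.138,.05);cup(W,'m',.5036,.1468,.05);I,W=wrist();cup(W,'l',.439,.3455);st()
plan([(.4395,.3455,.14,85,1,2),(.4395,.3455,.046,85,1,6)])"
```

```text
s 44 (array([0.5989, 0.1384]), 0.0152)
m 46 (array([0.5027, 0.1456]), 0.0198)
l 1176 (array([0.4387, 0.3452]), 0.0251)
t 27.35 p [0.4378 0.347  0.1378] yaw 85.23 tilt [-0.0026 -0.0008] F [ 0.1 -0.9 -0. ] w 1.001 g 0.0 q [ 0.53  0.34 -0.19  1.05  0.    0.61]
[[-0.09,-0.07,-0.11,-0.03,-0.07,0.12,1],[-0.09,-0.07,-0.11,-0.03,-0.07,0.12,1],[0,0,1.57,0,0,0,1],[0,0,1.57,0,0,0,1],[0,0,1.57,0,0,0,1],[0,0,1.57,0,0,0,1],[0,0,1.57,0,0,0,1],[0,0,1.57,0,0,0,1]]
```

Request:
{"method": "arm_command", "body": {
  "moves": [
    [[-0.1,-0.1,0,0,0,0,1],[0,-0.1,0,0,0,0,1],[0,0,1.6,0,0,0,1],[0,0,1.6,0,0,0,1],[0,0,1.5,0,0,0,1],[0,0,1.5,0,0,0,1],[0,0,1.5,0,0,0,1],[0,0,1.5,0,0,0,1]]
  ]
}}

```text
time_s: 28.35
tcp_pos: [0.4403, 0.3436, 0.0462]
ee_rot: [[-0.996, 0.087, -0.0], [0.087, 0.996, 0.0], [0.0, 0.0, -1.0]]
wrist_force: [0.4, 0.8, 0.4]
width: 0.998
grasp_force: 0.0
```

Request:
{"method": "arm_command", "body": {
  "moves": [
    [[0,0,0,0,0,0,1],[0,0,0,0,0,0,0],[0,0,0,0,0,0,0],[0,0,0,0,0,0,0],[0,0,0,0,0,0,0],[0,0,0,0,0,0,0],[0,0,0,0,0,0,0],[0,0,0,0,0,0,0]]
  ],
  "squeeze": 25
}}

```text
time_s: 29.35
tcp_pos: [0.4411, 0.3441, 0.0483]
ee_rot: [[-0.996, 0.087, 0.002], [0.087, 0.996, 0.001], [-0.002, 0.002, -1.0]]
wrist_force: [-0.7, 1.6, 6.5]
width: 0.624
grasp_force: 27.0
```

```bash
python3 -c "
from plan import *
st()
plan([(.4395,.3455,.165,85,0,5),(.449,.069,.165,85,0,7)])"
```

```text
t 29.35 p [0.4411 0.3441 0.0483] yaw 85.04 tilt [0.0018 0.0014] F [-0.7  1.6  6.5] w 0.624 g 27.0 q [ 0.52  0.42 -0.31  0.84  0.    0.61]
[[0.03,0.03,-2.33,0.02,0.02,0.01,0],[0.03,0.03,-2.33,0.02,0.02,0.01,0],[0.03,0.03,-2.33,0.02,0.02,0.01,0],[0.03,0.03,-2.33,0.02,0.02,0.01,0],[0.03,0.03,-2.33,0.02,0.02,0.01,0],[-0.48,-3.92,0,0,0,0,0],[-0.48,-3.92,0,0,0,0,0],[-0.48,-3.92,0,0,0,0,0]]
[[-0.48,-3.92,0,0,0,0,0],[-0.48,-3.92,0,0,0,0,0],[-0.48,-3.92,0,0,0,0,0],[-0.48,-3.92,0,0,0,0,0],[0,0,0,0,0,0,0],[0,0,0,0,0,0,0],[0,0,0,0,0,0,0],[0,0,0,0,0,0,0]]
```

Request:
{"method": "arm_command", "body": {
  "moves": [
    [[0,0,-2.3,0,0,0,0],[0,0,-2.3,0,0,0,0],[0,0,-2.3,0,0,0,0],[0,0,-2.3,0,0,0,0],[0,0,-2.3,0,0,0,0],[-0.5,-3.9,0,0,0,0,0],[-0.5,-3.9,0,0,0,0,0],[-0.5,-3.9,0,0,0,0,0]]
  ]
}}

```text
time_s: 30.35
tcp_pos: [0.4446, 0.2244, 0.1619]
ee_rot: [[-0.996, 0.086, -0.001], [0.086, 0.996, -0.001], [0.001, -0.001, -1.0]]
wrist_force: [0.9, 0.3, -1.0]
width: 0.628
grasp_force: 27.1
```

Request:
{"method": "arm_command", "body": {
  "moves": [
    [[-0.5,-3.9,0,0,0,0,0],[-0.5,-3.9,0,0,0,0,0],[-0.5,-3.9,0,0,0,0,0],[-0.4,-3.9,0,0,0,0,0],[0,0,1,0,0,0,0],[0,0,1,0,0,0,0],[0,0,1,0,0,0,0],[0,0,0,0,0,0,0]]
  ]
}}

```text
time_s: 31.35
tcp_pos: [0.4495, 0.0695, 0.131]
ee_rot: [[-0.996, 0.085, -0.003], [0.085, 0.996, 0.0], [0.003, 0.0, -1.0]]
wrist_force: [-0.9, 0.5, -0.7]
width: 0.624
grasp_force: 27.2
```

```bash
python3 -c "
from plan import *
st()
plan([(.4513,.069,.0965,85,0,6)])"
```

```text
t 31.35 p [0.4495 0.0695 0.131 ] yaw 85.12 tilt [-0.0025  0.0002] F [-0.9  0.5 -0.7] w 0.624 g 27.2 q [-0.02  0.16 -0.45  0.97  0.    0.06]
[[-0.03,-0.01,0.58,0,-0.02,0.02,0],[-0.03,-0.01,0.58,0,-0.02,0.02,0],[-0.03,-0.01,0.58,0,-0.02,0.02,0],[-0.03,-0.01,0.58,0,-0.02,0.02,0],[-0.03,-0.01,0.58,0,-0.02,0.02,0],[-0.03,-0.01,0.58,0,-0.02,0.02,0],[0,0,0,0,0,0,0],[0,0,0,0,0,0,0]]
```

Request:
{"method": "arm_command", "body": {
  "moves": [
    [[-0.2,0,0.7,0,0,0,0],[0,0,0.7,0,0,0,0],[0,0,0.7,0,0,0,0],[0,0,0.7,0,0,0,0],[0,0,0.5,0,0,0,0],[0,0,0.2,0,0,0,0],[0,0,0.1,0,0,0,0],[0,0,0,0,0,0,0]]
  ]
}}

```text
time_s: 32.35
tcp_pos: [0.4528, 0.0684, 0.0965]
ee_rot: [[-0.996, 0.087, 0.0], [0.087, 0.996, 0.0], [-0.0, 0.0, -1.0]]
wrist_force: [0.2, 0.3, -1.3]
width: 0.622
grasp_force: 27.2
```

Request:
{"method": "arm_command", "body": {
  "moves": [
    [[0,0,0,0,0,0,0.6],[0,0,0,0,0,0,0.6],[0,0,0,0,0,0,0.6],[0,0,-1.5,0,0,0,0.6],[0,0,-3,0,0,0,0.6],[0,0,-3.5,0,0,0,0.6],[0,0,-2,0,0,0,0],[0,0,0,0,0,0,0]]
  ]
}}

```text
time_s: 33.35
tcp_pos: [0.4538, 0.0685, 0.1978]
ee_rot: [[-0.996, 0.087, 0.004], [0.087, 0.996, -0.0], [-0.004, 0.0, -1.0]]
wrist_force: [0.6, -0.9, -1.2]
width: 0.494
grasp_force: 0.0
```

```bash
python3 -c "
from wl import *
I,W=wrist('w4.png');cup(W,'l',.449,.069,.05,.05);P=near(W,.545,.061,.05,.13,.145);print('handle',len(P),rect(P) if len(P)>5 else '')
st()
plan([(.5433,.0605,.19,85,0,4),(.5433,.0605,.130,85,0,4)])"
```

```text
l 956 (array([0.4505, 0.0678]), 0.0251)
handle 911 (array([537.5,  61. ]), array([13.6, 52. ]), 82.6)
t 33.4 p [0.453  0.0685 0.1965] yaw 85.03 tilt [0.0014 0.0001] F [0.8 0.4 0.2] w 0.498 g 0.0 q [-0.03  0.11 -0.33  1.13  0.    0.06]
[[-2.27,0,0.17,0,0.02,0.01,0],[-2.27,0,0.16,0,0.02,0.01,0],[-2.27,0,0.16,0,0.02,0.01,0],[-2.27,0,0.16,0,0.02,0.01,0],[0,0,1.5,0,0,0,0],[0,0,1.5,0,0,0,0],[0,0,1.5,0,0,0,0],[0,0,1.5,0,0,0,0]]
```

Request:
{"method": "arm_command", "body": {
  "moves": [
    [[-2.3,0,0.2,0,0,0,0],[-2.3,0,0.2,0,0,0,0],[-2.2,0,0.1,0,0,0,0],[-2.2,0,0.1,0,0,0,0],[0,0,1.5,0,0,0,0],[0,0,1.5,0,0,0,0],[0,0,1.5,0,0,0,0],[0,0,1.5,0,0,0,0]]
  ]
}}

```text
time_s: 34.4
tcp_pos: [0.5413, 0.0608, 0.129]
ee_rot: [[-0.996, 0.086, -0.001], [0.086, 0.996, 0.0], [0.001, 0.0, -1.0]]
wrist_force: [0.1, -0.0, 0.0]
width: 0.5
grasp_force: 0.0
```

Request:
{"method": "arm_command", "body": {
  "moves": [
    [[0,0,0,0,0,0,0],[0,0,0,0,0,0,-1],[0,0,0,0,0,0,-1],[0,0,0,0,0,0,-1],[0,0,0,0,0,0,-1],[0,0,0,0,0,0,-1],[0,0,0,0,0,0,-1],[0,0,0,0,0,0,-1]]
  ],
  "squeeze": 70
}}

```text
time_s: 35.4
tcp_pos: [0.5428, 0.0615, 0.1313]
ee_rot: [[-0.996, 0.086, 0.002], [0.086, 0.996, 0.002], [-0.002, 0.002, -1.0]]
wrist_force: [-0.3, 5.3, 4.8]
width: 0.147
grasp_force: 69.9
```

```bash
python3 -c "
from plan import *
st()"
```

```text
t 35.4 p [0.5428 0.0615 0.1313] yaw 85.07 tilt [0.0018 0.0015] F [-0.3  5.3  4.8] w 0.147 g 69.9 q [-0.04  0.32 -0.24  1.02  0.    0.05]
```

Request:
{"method": "arm_command", "body": {
  "moves": [
    [[0,0,0,0,0,4,-1],[0,0,0,0,0,8,-1],[0,0,0,0,0,9,-1],[0,0,0,0,0,9,-1],[0,0,0,0,0,9,-1],[0,0,0,0,0,9,-1],[0,0,0,0,0,8,-1],[0,0,0,0,0,4,-1]]
  ]
}}

```text
time_s: 36.4
tcp_pos: [0.5441, 0.0633, 0.1313]
ee_rot: [[-0.423, 0.906, 0.004], [0.906, 0.423, 0.005], [0.003, 0.006, -1.0]]
wrist_force: [4.0, 13.4, 1.6]
width: 0.147
grasp_force: 69.4
```

Request:
{"method": "arm_command", "body": {
  "moves": [
    [[0,0,0,0,0,0,-1],[0,0,0,0,0,0,-1],[0,0,0,0,0,0,-0.2],[0,0,0,0,0,0,-0.2],[0,0,0,0,0,0,-0.2],[0,0,-2,0,0,0,-0.2],[0,0,-3,0,0,0,-0.2],[0,0,-3,0,0,0,-0.2]]
  ]
}}

```text
time_s: 37.4
tcp_pos: [0.542, 0.0602, 0.2109]
ee_rot: [[-0.423, 0.906, -0.001], [0.906, 0.423, -0.0], [-0.0, -0.001, -1.0]]
wrist_force: [-0.1, 0.1, -1.2]
width: 0.397
grasp_force: 0.0
```

```bash
cat > deck.py <<'E'
from wl import *
A=np.array([.5433,.0605])
st();I,W=wrist();P=near(W,*A,.05,.13,.145);print('handle',len(P),rect(P) if len(P)>5 else '')
I,W=top();P=near(W,*A,.05,.13,.145);print('handle top',len(P),rect(P) if len(P)>5 else '')
for k in 'sml':
    for j in range(6):
        a=np.radians(-5.3+60*j);x,y=A+.095*np.array([np.cos(a),np.sin(a)])
        P=near(W,x,y,.04,.05+H[k]-.004,.05+H[k]+.004)
        if len(P)>15: print('place dir',j,end=' ');cup(W,k,x,y,.05,.04)
E
python3 deck.py; python3 -c "
from plan import *
plan([(.48,-.03,.21,25,-1,5),(.476,-.112,.14,25,-1,5),(.476,-.112,.108,25,-1,3)])"
```

```text
t 37.4 p [0.542  0.0602 0.2109] yaw 25.0 tilt [-0.0007 -0.0003] F [-0.1  0.1 -1.2] w 0.397 g 0.0 q [-0.04  0.27 -0.1   1.2  -0.    1.1 ]
handle 1440 (array([543.7,  61. ]), array([14., 61.]), 23.8)
handle top 0 
place dir 2 l 27 (array([0.5031, 0.146 ]), 0.025)
[[-1.09,-1.93,0.07,0.06,0.04,0,-1],[-1.09,-1.93,0.07,0.06,0.04,0,-1],[-1.09,-1.93,0.07,0.06,0.04,0,-1],[-1.09,-1.93,0.07,0.06,0.04,0,-1],[-1.09,-1.93,0.07,0.06,0.04,0,-1],[-1.45,-0.77,1.4,0,0,0,-1],[-1.45,-0.77,1.4,0,0,0,-1],[-1.45,-0.77,1.4,0,0,0,-1]]
[[-1.45,-0.77,1.4,0,0,0,-1],[-1.45,-0.77,1.4,0,0,0,-1],[0,0,1.07,0,0,0,-1],[0,0,1.07,0,0,0,-1],[0,0,1.07,0,0,0,-1],[0,0,0,0,0,0,-1],[0,0,0,0,0,0,-1],[0,0,0,0,0,0,-1]]
```

Request:
{"method": "arm_command", "body": {
  "moves": [
    [[-1.1,-1.9,0,0,0,0,-1],[-1.1,-1.9,0,0,0,0,-1],[-1.1,-1.9,0,0,0,0,-1],[-1.1,-2,0,0,0,0,-1],[-1.1,-2,0,0,0,0,-1],[-1.5,-0.8,1.4,0,0,0,-1],[-1.5,-0.8,1.4,0,0,0,-1],[-1.4,-0.7,1.4,0,0,0,-1]]
  ]
}}

```text
time_s: 38.5
tcp_pos: [0.475, -0.081, 0.1666]
ee_rot: [[-0.423, 0.906, -0.001], [0.906, 0.423, 0.0], [0.001, -0.001, -1.0]]
wrist_force: [0.0, 0.8, -0.1]
width: -0.001
grasp_force: 0.0
```

Request:
{"method": "arm_command", "body": {
  "moves": [
    [[-1.4,-0.8,1.4,0,0,0,-1],[-1.4,-0.8,1.4,0,0,0,-1],[0,0,1,0,0,0,-1],[0,0,1,0,0,0,-1],[0,0,1,0,0,0,-1],[0,0,0,0,0,0,-1],[0,0,0,0,0,0,-1],[0,0,0,0,0,0,-1]]
  ]
}}

```text
time_s: 39.5
tcp_pos: [0.4732, -0.1119, 0.1108]
ee_rot: [[-0.423, 0.906, 0.001], [0.906, 0.423, -0.0], [-0.001, 0.001, -1.0]]
wrist_force: [-0.0, 0.2, -0.3]
width: -0.001
grasp_force: 0.0
```

```bash
cat > deck2.py <<'E'
import deck
from wl import *
I,W=top();P=near(W,.476,-.112,.04,.07,.1);P=P[P[:,0]<.5];print('pad',len(P),rect(P),P[:,2].mean())
I,D=bot.grab_frame('scene');cv2.imwrite('pics/s2.png',cv2.resize(I[130:260,190:350],None,fx=4,fy=4,interpolation=cv2.INTER_CUBIC))
plan([(.476,-.112,.057,25,-1,7)])
E
python3 deck2.py
```

```text
t 39.5 p [ 0.4732 -0.1119  0.1108] yaw 25.05 tilt [ 0.001  -0.0003] F [-0.   0.2 -0.3] w -0.001 g 0.0 q [-0.4   0.23 -0.41  0.93  0.    0.74]
handle 0 
handle top 122 (array([543.7,  62. ]), array([14.2, 60.8]), 23.5)
place dir 1 m 55 (array([0.5954, 0.1391]), 0.0197)
place dir 2 m 67 (array([0.5032, 0.1456]), 0.0251)
place dir 2 l 67 (array([0.5031, 0.1458]), 0.0251)
pad 27 (array([476.1, -87.4]), array([ 3.8, 46.9]), 83.7) 0.08486539342953218
[[-0.02,0.04,0.77,0,0,0,-1],[-0.02,0.04,0.77,0,0,0,-1],[-0.02,0.04,0.77,0,0,0,-1],[-0.02,0.04,0.77,0,0,0,-1],[-0.02,0.04,0.77,0,0,0,-1],[-0.02,0.04,0.77,0,0,0,-1],[-0.02,0.04,0.77,0,0,0,-1],[0,0,0,0,0,0,-1]]
```

View pics/s2.png

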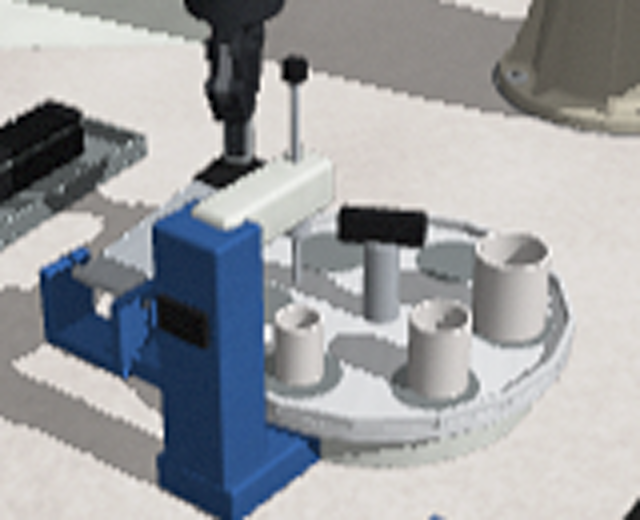

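The scene crop shows the small cup (300,335) under the probe (297,265). The medium cup is at (440,345), the large at (512,290), and the fingers are over the black pad (230,172). I'll press.

Request:
{"method": "arm_command", "body": {
  "moves": [
    [[0,0,0.8,0,0,0,-1],[0,0.2,0.8,0,0,0,-1],[0,0,0.8,0,0,0,-1],[0,0,0.8,0,0,0,-1],[0,0,0.8,0,0,0,-1],[0,0,0.7,0,0,0,-1],[0,0,0.7,0,0,0,-1],[0,0,0,0,0,0,-1]]
  ]
}}

```text
time_s: 40.7
tcp_pos: [0.4743, -0.111, 0.0563]
ee_rot: [[-0.423, 0.906, -0.0], [0.906, 0.423, 0.0], [0.0, -0.0, -1.0]]
wrist_force: [-4.1, -0.0, 8.5]
width: -0.0
grasp_force: 4.7
```

```bash
python3 -c "
from plan import *
st()"
```

```text
t 40.7 p [ 0.4743 -0.111   0.0563] yaw 25.03 tilt [-0.0004  0.0002] F [-4.1 -0.   8.5] w -0.0 g 4.7 q [-0.39  0.29 -0.48  0.8   0.    0.74]
```

Request:
{"method": "arm_command", "body": {
  "moves": [
    [[0,0,0.2,0,0,0,-1],[0,0,0.2,0,0,0,-1],[0,0,0,0,0,0,-1],[0,0,0,0,0,0,-1],[0,0,0,0,0,0,-1],[0,0,0,0,0,0,-1],[0,0,0,0,0,0,-1],[0,0,0,0,0,0,-1]]
  ]
}}

```text
time_s: 41.7
tcp_pos: [0.4746, -0.111, 0.055]
ee_rot: [[-0.423, 0.906, 0.001], [0.906, 0.423, -0.001], [-0.001, 0.001, -1.0]]
wrist_force: [-10.7, 2.8, 32.8]
width: -0.001
grasp_force: 17.0
```

```bash
python3 -c "
from wl import *
st()
I,D=bot.grab_frame('scene');cv2.imwrite('pics/s3.png',cv2.resize(I[150:250,190:350],None,fx=4,fy=4,interpolation=cv2.INTER_CUBIC))"
```

```text
t 41.7 p [ 0.4746 -0.111   0.055 ] yaw 25.04 tilt [ 0.0013 -0.0006] F [-10.7   2.8  32.8] w -0.001 g 17.0 q [-0.39  0.29 -0.49  0.79 -0.    0.74]
```

View pics/s3.png

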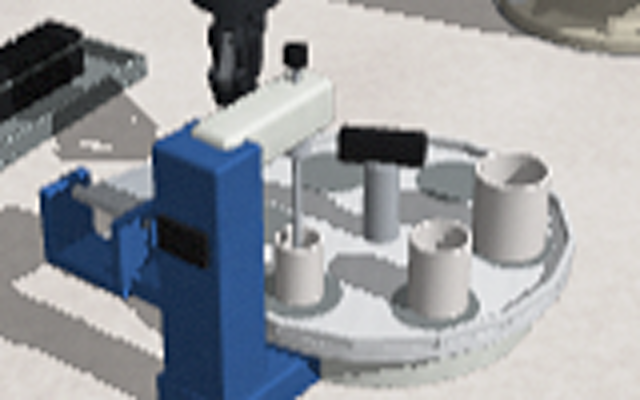

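The probe is inside the small cup (300,230), and the paddle is on its stop (the force rose to 33 N). It has been held for a second, so I'll raise and go back to the handle.

```bash
python3 -c "
from plan import *
plan([(.475,-.111,.16,25,-1,4),(.48,-.03,.20,25,-.2,3),(.5433,.0605,.20,25,-.2,5),(.5433,.0605,.131,25,-.2,4)])"
```

```text
[[-0.01,0.01,-2.63,0.01,0.02,0.01,-1],[-0.01,0.01,-2.63,0.01,0.02,0.01,-1],[-0.01,0.01,-2.63,0.01,0.02,0.01,-1],[-0.01,0.01,-2.63,0.01,0.02,0.01,-1],[2.38,1.29,-1.33,0,0,0,-0.2],[2.38,1.29,-1.33,0,0,0,-0.2],[2.38,1.29,-1.33,0,0,0,-0.2],[1.11,1.91,0,0,0,0,-0.2]]
[[1.11,1.91,0,0,0,0,-0.2],[1.11,1.91,0,0,0,0,-0.2],[1.11,1.91,0,0,0,0,-0.2],[1.11,1.91,0,0,0,0,-0.2],[0,0,1.72,0,0,0,-0.2],[0,0,1.73,0,0,0,-0.2],[0,0,1.73,0,0,0,-0.2],[0,0,1.72,0,0,0,-0.2]]
```

Request:
{"method": "arm_command", "body": {
  "moves": [
    [[0,0,-2.6,0,0,0,-1],[0,0,-2.6,0,0,0,-1],[0,0,-2.6,0,0,0,-1],[0,0,-2.7,0,0,0,-1],[2.4,1.3,-1.3,0,0,0,-0.2],[2.4,1.3,-1.3,0,0,0,-0.2],[2.3,1.3,-1.3,0,0,0,-0.2],[1.1,1.9,0,0,0,0,-0.2]]
  ]
}}

```text
time_s: 42.75
tcp_pos: [0.4929, -0.011, 0.1967]
ee_rot: [[-0.424, 0.906, 0.002], [0.906, 0.424, 0.001], [-0.0, 0.002, -1.0]]
wrist_force: [-0.1, -0.4, -0.4]
width: 0.398
grasp_force: 0.0
```

Request:
{"method": "arm_command", "body": {
  "moves": [
    [[1.1,1.9,0,0,0,0,-0.2],[1.1,1.9,0,0,0,0,-0.2],[1.1,1.9,0,0,0,0,-0.2],[1.1,1.9,0,0,0,0,-0.2],[0,0,0,0,0,0,-0.2],[0,0,0,0,0,0,-0.2],[0,0,0,0,0,0,-0.2],[0,0,0,0,0,0,-0.2]]
  ]
}}

```text
time_s: 43.75
tcp_pos: [0.5425, 0.0593, 0.1964]
ee_rot: [[-0.422, 0.906, 0.0], [0.906, 0.422, 0.0], [-0.0, 0.0, -1.0]]
wrist_force: [-0.2, -1.0, 0.0]
width: 0.403
grasp_force: 0.0
```

```bash
python3 deck.py; python3 -c "
from plan import *
plan([(.5433,.0608,.131,24.5,-.2,6)])"
```

```text
t 43.75 p [0.5425 0.0593 0.1964] yaw 24.99 tilt [0.0001 0.    ] F [-0.2 -1.   0. ] w 0.403 g 0.0 q [-0.04  0.28 -0.13  1.17  0.    1.1 ]
handle 1631 (array([543.6,  61.2]), array([14. , 60.5]), 23.7)
handle top 0 
place dir 2 l 27 (array([0.5031, 0.146 ]), 0.0251)
[[0.02,0.02,1.09,0,0,0.08,-0.2],[0.02,0.02,1.09,0,0,0.08,-0.2],[0.02,0.02,1.09,0,0,0.08,-0.2],[0.02,0.02,1.09,0,0,0.08,-0.2],[0.02,0.02,1.09,0,0,0.08,-0.2],[0.02,0.02,1.09,0,0,0.08,-0.2],[0,0,0,0,0,0,-0.2],[0,0,0,0,0,0,-0.2]]
```

Request:
{"method": "arm_command", "body": {
  "moves": [
    [[0.1,0.1,1.1,0,0,0,-0.2],[0,0,1.1,0,0,0,-0.2],[0,0,1.1,0,0,0,-0.2],[0,0,1.1,0,0,0,-0.2],[0,0,1.1,0,0,0,-0.2],[0,0,1,0,0,0,-0.2],[0,0,0,0,0,0,-0.2],[0,0,0,0,0,0,-1]]
  ],
  "squeeze": 70
}}

```text
time_s: 44.85
tcp_pos: [0.5435, 0.0611, 0.1315]
ee_rot: [[-0.423, 0.906, 0.001], [0.906, 0.423, 0.0], [-0.0, 0.001, -1.0]]
wrist_force: [4.8, 3.0, 1.4]
width: 0.199
grasp_force: 6.2
```

Request:
{"method": "arm_command", "body": {
  "moves": [
    [[0,0,0,0,0,0,-1],[0,0,0,0,0,0,-1],[0,0,0,0,0,0,-1],[0,0,0,0,0,0,-1],[0,0,0,0,0,0,-1],[0,0,0,0,0,0,-1],[0,0,0,0,0,0,-1],[0,0,0,0,0,0,-1]]
  ]
}}

```text
time_s: 45.85
tcp_pos: [0.5449, 0.0618, 0.132]
ee_rot: [[-0.424, 0.906, 0.004], [0.906, 0.424, 0.002], [-0.0, 0.004, -1.0]]
wrist_force: [4.4, 3.3, -3.2]
width: 0.144
grasp_force: 69.2
```

```bash
python3 -c "
from plan import *
st()"
```

```text
t 45.85 p [0.5449 0.0618 0.132 ] yaw 25.06 tilt [0.0036 0.0015] F [ 4.4  3.3 -3.2] w 0.144 g 69.2 q [-0.03  0.32 -0.23  1.02  0.    1.1 ]
```

Request:
{"method": "arm_command", "body": {
  "moves": [
    [[0,0,0,0,0,4,-1],[0,0,0,0,0,8,-1],[0,0,0,0,0,9,-1],[0,0,0,0,0,9,-1],[0,0,0,0,0,9,-1],[0,0,0,0,0,9,-1],[0,0,0,0,0,8,-1],[0,0,0,0,0,4,-1]]
  ]
}}

```text
time_s: 46.85
tcp_pos: [0.5454, 0.0618, 0.132]
ee_rot: [[0.575, 0.818, 0.005], [0.818, -0.575, 0.002], [0.004, 0.003, -1.0]]
wrist_force: [5.6, 3.7, -4.3]
width: 0.144
grasp_force: 69.0
```

Request:
{"method": "arm_command", "body": {
  "moves": [
    [[0,0,0,0,0,0,-1],[0,0,0,0,0,0,-1],[0,0,0,0,0,0,-0.2],[0,0,0,0,0,0,-0.2],[0,0,0,0,0,0,-0.2],[0,0,-2,0,0,0,-0.2],[0,0,-3,0,0,0,-0.2],[0,0,-3,0,0,0,-0.2]]
  ]
}}

```text
time_s: 47.85
tcp_pos: [0.5428, 0.061, 0.2121]
ee_rot: [[0.573, 0.819, -0.001], [0.819, -0.573, 0.0], [-0.0, -0.0, -1.0]]
wrist_force: [1.4, 0.4, -0.4]
width: 0.402
grasp_force: 0.0
```

```bash
python3 deck.py; python3 -c "
from plan import *
plan([(.48,-.03,.21,-5,-1,4),(.475,-.111,.12,25,-1,4)])"
```

```text
t 47.85 p [0.5428 0.061  0.2121] yaw -34.98 tilt [-0.0006  0.    ] F [ 1.4  0.4 -0.4] w 0.402 g 0.0 q [-0.04  0.27 -0.1   1.21 -0.    2.15]
handle 1437 (array([544.2,  60.5]), array([61.3, 14. ]), 54.2)
handle top 0 
place dir 5 s 29 (array([ 0.5822, -0.0242]), 0.0151)
[[-2.8,-0.03,0.12,0.09,-0.03,-7.49,-1],[-2.77,-0.39,0.12,0.09,-0.03,-7.49,-1],[-2.69,-0.75,0.12,0.09,-0.03,-7.49,-1],[-2.57,-1.1,0.12,0.09,-0.03,-7.49,-1],[-2.03,0.05,2.25,0,0,-7.5,-1],[-2.02,-0.21,2.25,0,0,-7.5,-1],[-1.97,-0.47,2.25,0,0,-7.5,-1],[-1.89,-0.73,2.25,0,0,-7.5,-1]]
```

Request:
{"method": "arm_command", "body": {
  "moves": [
    [[-2.8,0,0.1,0,0,-7.5,-1],[-2.8,-0.4,0.1,0,0,-7.5,-1],[-2.7,-0.7,0.1,0,0,-7.5,-1],[-2.6,-1.1,0.1,0,0,-7.5,-1],[-2,0,2.2,0,0,-7.5,-1],[-2,-0.2,2.2,0,0,-7.5,-1],[-2,-0.5,2.2,0,0,-7.5,-1],[-1.9,-0.7,2.2,0,0,-7.5,-1]]
  ]
}}

```text
time_s: 48.95
tcp_pos: [0.4726, -0.1122, 0.1181]
ee_rot: [[-0.427, 0.904, -0.001], [0.904, 0.427, 0.0], [0.0, -0.0, -1.0]]
wrist_force: [0.4, -0.6, 0.6]
width: 0.001
grasp_force: 0.0
```

```bash
python3 deck.py; python3 -c "
from plan import *
plan([(.475,-.111,.054,25,-1,8)])"
```

```text
t 48.95 p [ 0.4726 -0.1122  0.1181] yaw 25.27 tilt [-0.0005  0.0003] F [ 0.4 -0.6  0.6] w 0.001 g 0.0 q [-0.4   0.22 -0.4   0.95  0.    0.73]
handle 0 
handle top 123 (array([543.4,  61.9]), array([61. , 13.9]), 53.4)
place dir 5 s 38 (array([ 0.5823, -0.0241]), 0.0152)
place dir 0 m 26 (array([0.6359, 0.0555]), 0.0197)
place dir 1 m 64 (array([0.5958, 0.1386]), 0.0252)
place dir 1 l 64 (array([0.5958, 0.1388]), 0.0253)
[[-0.01,0.05,0.78,-0.02,-0.02,-0.01,-1],[-0.01,0.05,0.78,-0.02,-0.02,-0.01,-1],[-0.01,0.05,0.78,-0.02,-0.02,-0.01,-1],[-0.01,0.05,0.78,-0.02,-0.02,-0.01,-1],[-0.01,0.05,0.78,-0.02,-0.02,-0.01,-1],[-0.01,0.05,0.78,-0.02,-0.02,-0.01,-1],[-0.01,0.05,0.78,-0.02,-0.02,-0.01,-1],[-0.01,0.05,0.78,-0.02,-0.02,-0.01,-1]]
```

Request:
{"method": "arm_command", "body": {
  "moves": [
    [[0,0.2,1,0,0,0,-1],[0,0.1,1,0,0,0,-1],[0,0,1,0,0,0,-1],[0,0,1,0,0,0,-1],[0,0,1,0,0,0,-1],[0,0,0.7,0,0,0,-1],[0,0,0.5,0,0,0,-1],[0,0,0.2,0,0,0,-1]]
  ]
}}

```text
time_s: 50.05
tcp_pos: [0.4759, -0.1098, 0.0558]
ee_rot: [[-0.423, 0.906, 0.0], [0.906, 0.423, 0.0], [0.0, 0.0, -1.0]]
wrist_force: [-6.2, 2.6, 20.5]
width: -0.006
grasp_force: 10.7
```

Request:
{"method": "arm_command", "body": {
  "moves": [
    [[0,0,0,0,0,0,-1],[0,0,0,0,0,0,-1],[0,0,0,0,0,0,-1],[0,0,0,0,0,0,-1],[0,0,0,0,0,0,-1],[0,0,0,0,0,0,-1],[0,0,0,0,0,0,-1],[0,0,0,0,0,0,-1]]
  ]
}}

```text
time_s: 51.05
tcp_pos: [0.4758, -0.1098, 0.0562]
ee_rot: [[-0.423, 0.906, 0.0], [0.906, 0.423, 0.0], [-0.0, 0.0, -1.0]]
wrist_force: [-5.0, 3.2, 12.7]
width: -0.001
grasp_force: 7.1
```

```bash
python3 -c "
from plan import *
st()
I,D=bot.grab_frame('scene');cv2.imwrite('pics/s4.png',cv2.resize(I[150:250,190:350],None,fx=4,fy=4,interpolation=cv2.INTER_CUBIC))
plan([(.475,-.111,.16,40,-1,3),(.48,-.03,.20,60,-.2,3),(.5433,.0605,.20,145,-.2,10)])"
```

```text
t 51.05 p [ 0.4758 -0.1098  0.0562] yaw 25.05 tilt [0.0003 0.0001] F [-5.   3.2 12.7] w -0.001 g 7.1 q [-0.39  0.29 -0.48  0.8   0.    0.74]
[[-0.02,-0.04,-3.46,0.01,0,-4.98,-1],[-0.02,-0.04,-3.46,0.01,0,-4.98,-1],[-0.02,-0.04,-3.46,0.01,0,-4.98,-1],[1.96,1.86,-1.33,0,0,-6.67,-0.2],[1.73,2.08,-1.33,0,0,-6.67,-0.2],[1.48,2.27,-1.33,0,0,-6.67,-0.2],[-0.1,1.1,0,0,0,-8.5,-0.2],[-0.26,1.07,0,0,0,-8.5,-0.2]]
[[-0.41,1.02,0,0,0,-8.5,-0.2],[-0.56,0.95,0,0,0,-8.5,-0.2],[-0.69,0.86,0,0,0,-8.5,-0.2],[-0.81,0.75,0,0,0,-8.5,-0.2],[-0.92,0.62,0,0,0,-8.5,-0.2],[-1,0.48,0,0,0,-8.5,-0.2],[-1.06,0.32,0,0,0,-8.5,-0.2],[-1.09,0.16,0,0,0,-8.5,-0.2]]
```

View pics/s4.png

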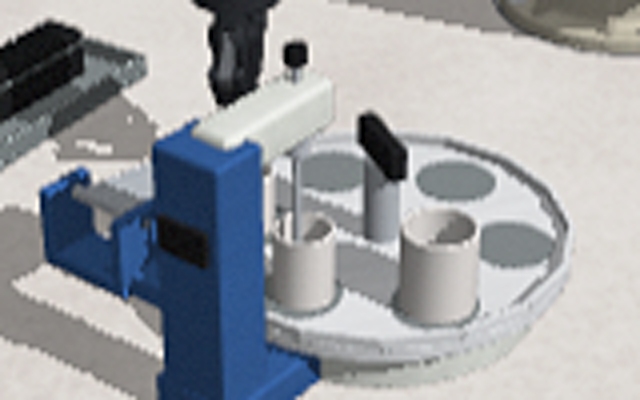

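The probe is in the medium cup (303,250), with the paddle on its stop for over a second. Next is the large cup.

Request:
{"method": "arm_command", "body": {
  "moves": [
    [[0,0,-3.5,0,0,-5,-1],[0,0,-3.5,0,0,-5,-1],[0,0,-3.5,0,0,-5,-1],[2,1.9,-1.3,0,0,-6.7,-0.2],[1.7,2.1,-1.3,0,0,-6.7,-0.2],[1.5,2.3,-1.3,0,0,-6.6,-0.2],[-0.1,1.1,0,0,0,-8.5,-0.2],[-0.3,1.1,0,0,0,-8.5,-0.2]]
  ]
}}

```text
time_s: 52.1
tcp_pos: [0.495, -0.0092, 0.1991]
ee_rot: [[-0.976, 0.219, 0.001], [0.219, 0.976, 0.0], [-0.001, 0.001, -1.0]]
wrist_force: [0.1, -1.0, -0.5]
width: 0.396
grasp_force: 0.0
```

Request:
{"method": "arm_command", "body": {
  "moves": [
    [[-0.4,1,0,0,0,-8.5,-0.2],[-0.6,1,0,0,0,-8.5,-0.2],[-0.7,0.9,0,0,0,-8.5,-0.2],[-0.8,0.7,0,0,0,-8.5,-0.2],[-0.9,0.6,0,0,0,-8.5,-0.2],[-1,0.5,0,0,0,-8.5,-0.2],[-1.1,0.3,0,0,0,-8.5,-0.2],[-1.1,0.2,0,0,0,-8.5,-0.2]]
  ]
}}

```text
time_s: 53.1
tcp_pos: [0.5458, 0.0635, 0.1987]
ee_rot: [[-0.569, -0.822, 0.0], [-0.822, 0.569, 0.0], [-0.0, 0.0, -1.0]]
wrist_force: [0.3, 0.7, -0.3]
width: 0.4
grasp_force: 0.0
```

```bash
python3 deck.py; python3 -c "
from plan import *
plan([(.5440,.0608,.131,144.5,-.2,6)])"
```

```text
t 53.1 p [0.5458 0.0635 0.1987] yaw 145.33 tilt [0.0002 0.0004] F [ 0.3  0.7 -0.3] w 0.4 g 0.0 q [-0.03  0.28 -0.11  1.18  0.   -1.  ]
handle 1598 (array([543. ,  60.2]), array([60.9, 14. ]), 54.2)
handle top 0 
place dir 5 s 40 (array([ 0.5823, -0.0239]), 0.0152)
[[0.06,0,1.13,0,0.01,0.1,-0.2],[0.06,0,1.13,0,0.01,0.1,-0.2],[0.06,0,1.13,0,0.01,0.1,-0.2],[0.06,0,1.13,0,0.01,0.1,-0.2],[0.06,0,1.13,0,0.01,0.1,-0.2],[0.06,0,1.13,0,0.01,0.1,-0.2],[0,0,0,0,0,0,-0.2],[0,0,0,0,0,0,-0.2]]
```

Request:
{"method": "arm_command", "body": {
  "moves": [
    [[0.2,0,1.1,0,0,0,-0.2],[0.2,0,1.1,0,0,0,-0.2],[0,0,1.1,0,0,0.4,-0.2],[0,0,1.1,0,0,0,-0.2],[0,0,1.2,0,0,0,-0.2],[0,0,1.1,0,0,0,-0.2],[0,0,0,0,0,0,-0.2],[0,0,0,0,0,0,-1]]
  ],
  "squeeze": 70
}}

```text
time_s: 54.2
tcp_pos: [0.5434, 0.0594, 0.1325]
ee_rot: [[-0.579, -0.815, 0.0], [-0.815, 0.579, 0.0], [-0.0, -0.0, -1.0]]
wrist_force: [1.2, 0.5, -0.2]
width: 0.197
grasp_force: 0.0
```

Request:
{"method": "arm_command", "body": {
  "moves": [
    [[0,0,0,0,0,0,-1],[0,0,0,0,0,0,-1],[0,0,0,0,0,0,-1],[0,0,0,0,0,0,-1],[0,0,0,0,0,0,-1],[0,0,0,0,0,0,-1],[0,0,0,0,0,0,-1],[0,0,0,0,0,0,-1]]
  ]
}}

```text
time_s: 55.2
tcp_pos: [0.5436, 0.0593, 0.1328]
ee_rot: [[-0.579, -0.815, 0.001], [-0.815, 0.579, -0.0], [-0.001, -0.001, -1.0]]
wrist_force: [1.1, -1.7, 5.3]
width: 0.142
grasp_force: 70.0
```

```bash
python3 -c "
from plan import *
st()"
```

```text
t 55.2 p [0.5436 0.0593 0.1328] yaw 144.63 tilt [ 0.0012 -0.0002] F [ 1.1 -1.7  5.3] w 0.142 g 70.0 q [-0.04  0.32 -0.23  1.02 -0.   -0.99]
```

Request:
{"method": "arm_command", "body": {
  "moves": [
    [[0,0,0,0,0,4,-1],[0,0,0,0,0,8,-1],[0,0,0,0,0,9,-1],[0,0,0,0,0,9,-1],[0,0,0,0,0,9,-1],[0,0,0,0,0,9,-1],[0,0,0,0,0,8,-1],[0,0,0,0,0,4,-1]]
  ]
}}

```text
time_s: 56.2
tcp_pos: [0.5426, 0.0615, 0.1328]
ee_rot: [[-0.996, 0.095, -0.0], [0.095, 0.996, 0.004], [0.001, 0.004, -1.0]]
wrist_force: [-2.3, 6.9, 7.9]
width: 0.146
grasp_force: 70.3
```

Request:
{"method": "arm_command", "body": {
  "moves": [
    [[0,0,0,0,0,0,-1],[0,0,0,0,0,0,-1],[0,0,0,0,0,0,-0.2],[0,0,0,0,0,0,-0.2],[0,0,0,0,0,0,-0.2],[0,0,-2,0,0,0,-0.2],[0,0,-3,0,0,0,-0.2],[0,0,-3,0,0,0,-0.2]]
  ]
}}

```text
time_s: 57.2
tcp_pos: [0.5429, 0.0592, 0.2127]
ee_rot: [[-0.996, 0.094, -0.001], [0.094, 0.996, 0.0], [0.001, -0.0, -1.0]]
wrist_force: [0.6, -0.8, -0.2]
width: 0.4
grasp_force: 0.0
```

```bash
python3 deck.py; python3 -c "
from plan import *
plan([(.48,-.03,.21,55,-1,4),(.475,-.111,.12,25,-1,4)])"
```

```text
t 57.2 p [0.5429 0.0592 0.2127] yaw 84.61 tilt [-0.0009  0.0001] F [ 0.6 -0.8 -0.2] w 0.4 g 0.0 q [-0.04  0.27 -0.09  1.21  0.    0.06]
handle 1386 (array([543.2,  61. ]), array([13.6, 61.2]), 84.3)
handle top 0 
place dir 4 s 30 (array([ 0.4883, -0.0146]), 0.0151)
place dir 5 m 29 (array([ 0.5843, -0.0214]), 0.02)
[[1.41,-2.37,0.13,0.03,0.08,7.4,-1],[1.09,-2.53,0.14,0.03,0.08,7.4,-1],[0.76,-2.65,0.14,0.03,0.08,7.4,-1],[0.41,-2.73,0.14,0.03,0.08,7.4,-1],[-1.06,-1.73,2.25,0,0,7.5,-1],[-1.28,-1.58,2.25,0,0,7.5,-1],[-1.47,-1.4,2.25,0,0,7.5,-1],[-1.64,-1.19,2.25,0,0,7.5,-1]]
```

Request:
{"method": "arm_command", "body": {
  "moves": [
    [[1.4,-2.4,0.1,0,0,7.4,-1],[1.1,-2.5,0.1,0,0,7.4,-1],[0.8,-2.6,0.1,0,0,7.4,-1],[0.4,-2.7,0.1,0,0,7.4,-1],[-1,-1.7,2.2,0,0,7.5,-1],[-1.3,-1.6,2.2,0,0,7.5,-1],[-1.5,-1.4,2.2,0,0,7.5,-1],[-1.6,-1.2,2.2,0,0,7.5,-1]]
  ]
}}

```text
time_s: 58.3
tcp_pos: [0.4722, -0.1101, 0.1188]
ee_rot: [[-0.419, 0.908, -0.001], [0.908, 0.419, 0.0], [0.001, -0.001, -1.0]]
wrist_force: [1.4, 0.2, 0.3]
width: 0.002
grasp_force: 0.0
```

```bash
python3 deck.py; python3 -c "
from plan import *
plan([(.475,-.111,.054,25,-1,8)])"
```

```text
t 58.3 p [ 0.4722 -0.1101  0.1188] yaw 24.77 tilt [-0.0008  0.0004] F [1.4 0.2 0.3] w 0.002 g 0.0 q [-0.39  0.22 -0.4   0.95  0.    0.74]
handle 0 
handle top 119 (array([543.8,  62. ]), array([13.7, 59.8]), 84.0)
place dir 4 s 39 (array([ 0.4883, -0.0145]), 0.0152)
place dir 5 m 50 (array([ 0.5841, -0.0214]), 0.0199)
place dir 0 l 52 (array([0.636 , 0.0554]), 0.0252)
[[-0.03,0.05,0.79,-0.03,-0.03,-0.02,-1],[-0.03,0.05,0.79,-0.03,-0.03,-0.02,-1],[-0.03,0.05,0.79,-0.03,-0.03,-0.02,-1],[-0.03,0.05,0.79,-0.03,-0.03,-0.02,-1],[-0.03,0.05,0.79,-0.03,-0.03,-0.02,-1],[-0.03,0.05,0.79,-0.03,-0.03,-0.02,-1],[-0.03,0.04,0.79,-0.03,-0.03,-0.02,-1],[-0.03,0.04,0.79,-0.03,-0.03,-0.02,-1]]
```

Request:
{"method": "arm_command", "body": {
  "moves": [
    [[0,0.2,1,0,0,0,-1],[0,0.1,1,0,0,0,-1],[0,0,1,0,0,0,-1],[0,0,1,0,0,0,-1],[0,0,1,0,0,0,-1],[0,0,0.7,0,0,0,-1],[0,0,0.5,0,0,0,-1],[0,0,0.4,0,0,0,-1]]
  ]
}}

```text
time_s: 59.4
tcp_pos: [0.4756, -0.1077, 0.0551]
ee_rot: [[-0.424, 0.906, 0.0], [0.906, 0.424, 0.0], [0.0, 0.001, -1.0]]
wrist_force: [-9.5, 2.7, 34.0]
width: -0.005
grasp_force: 17.4
```

Request:
{"method": "arm_command", "body": {
  "moves": [
    [[0,0,0,0,0,0,-1],[0,0,0,0,0,0,-1],[0,0,0,0,0,0,-1],[0,0,0,0,0,0,-1],[0,0,0,0,0,0,-1],[0,0,0,0,0,0,-1],[0,0,0,0,0,0,-1],[0,0,0,0,0,0,-1]]
  ]
}}

```text
time_s: 60.4
tcp_pos: [0.4755, -0.1077, 0.0558]
ee_rot: [[-0.424, 0.906, 0.001], [0.906, 0.424, -0.0], [-0.0, 0.001, -1.0]]
wrist_force: [-6.6, 2.2, 19.8]
width: -0.002
grasp_force: 10.0
```

```bash
python3 -c "
from plan import *
st()
I,D=bot.grab_frame('scene');cv2.imwrite('pics/s5.png',cv2.resize(I[120:300,130:430],None,fx=2.6,fy=2.6,interpolation=cv2.INTER_CUBIC))
plan([(.475,-.111,.18,-5,.3,5),(.4883,-.0143,.18,-5,.3,3)])"
```

```text
t 60.4 p [ 0.4755 -0.1077  0.0558] yaw 25.09 tilt [ 0.0007 -0.    ] F [-6.6  2.2 19.8] w -0.002 g 10.0 q [-0.39  0.29 -0.48  0.79  0.    0.75]
[[-0.06,-0.03,-2.48,0.01,0,6.02,0.3],[-0.06,-0.03,-2.48,0.01,0,6.02,0.3],[-0.06,-0.02,-2.48,0.01,0,6.02,0.3],[-0.06,-0.02,-2.48,0.01,0,6.02,0.3],[-0.07,-0.01,-2.48,0.01,0,6.02,0.3],[3.25,0.16,0,0,0,0,0.3],[3.25,0.16,0,0,0,0,0.3],[3.25,0.16,0,0,0,0,0.3]]
```

View pics/s5.png

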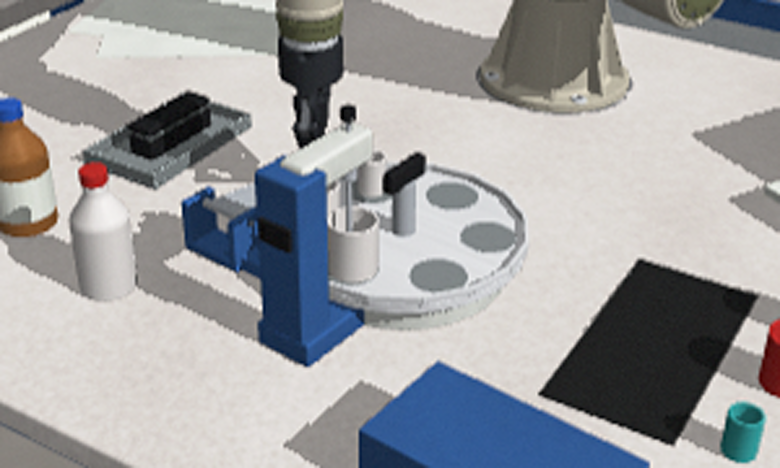

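The probe is in the large cup (353,235), held on the stop. Unloading now, the small cup at (372,178) first.

Request:
{"method": "arm_command", "body": {
  "moves": [
    [[0,0,-2.5,0,0,0,-1],[0,0,-2.5,0,0,9,-1],[0,0,-2.5,0,0,9,-1],[0,0,-2.5,0,0,9,0.3],[0,0,-2.5,0,0,9,0.3],[3,0,0,0,0,9,0.3],[3,0.5,0,0,0,0,0.3],[3,0.5,0,0,0,0,0.3]]
  ],
  "squeeze": 25
}}

```text
time_s: 61.45
tcp_pos: [0.5119, -0.0247, 0.179]
ee_rot: [[0.341, 0.94, 0.001], [0.94, -0.341, 0.0], [0.001, 0.001, -1.0]]
wrist_force: [1.4, 0.2, -0.7]
width: 0.651
grasp_force: 0.0
```

```bash
cat > wc.py <<'E'
import sys
from wl import *
st();I,W=wrist();k=sys.argv[1];x,y,z=map(float,sys.argv[2:5]);cup(W,k,x,y,z)
if len(sys.argv)>5: plan(eval(sys.argv[5]))
E
python3 wc.py s .4883 -.0145 .05 '[(.4885,-.0143,.16,-20,.3,3),(.4885,-.0143,.084,-20,.3,5)]'
```

```text
t 61.45 p [ 0.5119 -0.0247  0.179 ] yaw -19.94 tilt [0.001  0.0003] F [ 1.4  0.2 -0.7] w 0.651 g 0.0 q [-0.21  0.22 -0.24  1.11  0.    1.71]
s 595 (array([ 0.4889, -0.0158]), 0.0152)
[[-0.03,-0.87,0.63,0.03,-0.06,0.06,0.3],[-0.03,-0.87,0.63,0.03,-0.06,0.06,0.3],[-0.04,-0.87,0.63,0.03,-0.06,0.06,0.3],[0,0,1.52,0,0,0,0.3],[0,0,1.52,0,0,0,0.3],[0,0,1.52,0,0,0,0.3],[0,0,1.52,0,0,0,0.3],[0,0,1.52,0,0,0,0.3]]
```

Request:
{"method": "arm_command", "body": {
  "moves": [
    [[0,-0.9,0.6,0,0,0,0.3],[-0.1,-0.9,0.6,0,0,0,0.3],[-0.1,-0.8,0.6,0,0,0,0.3],[0,0,1.5,0,0,0,0.3],[0,0,1.5,0,0,0,0.3],[0,0,1.5,0,0,0,0.3],[0,0,1.5,0,0,0,0.3],[0,0,1.5,0,0,0,0.3]]
  ]
}}

```text
time_s: 62.5
tcp_pos: [0.486, -0.0188, 0.085]
ee_rot: [[0.342, 0.94, -0.0], [0.94, -0.342, 0.0], [0.0, -0.0, -1.0]]
wrist_force: [0.1, 0.7, -0.1]
width: 0.649
grasp_force: 0.0
```

Request:
{"method": "arm_command", "body": {
  "moves": [
    [[0,0,0,0,0,0,0.3],[0,0,0,0,0,0,-0.6],[0,0,0,0,0,0,-0.6],[0,0,0,0,0,0,-0.6],[0,0,0,0,0,0,-0.6],[0,0,0,0,0,0,-0.6],[0,0,0,0,0,0,-0.6],[0,0,0,0,0,0,-0.6]]
  ]
}}

```text
time_s: 63.5
tcp_pos: [0.4866, -0.0189, 0.0868]
ee_rot: [[0.341, 0.94, 0.001], [0.94, -0.341, -0.0], [0.0, 0.001, -1.0]]
wrist_force: [0.0, 1.5, 6.1]
width: 0.397
grasp_force: 25.4
```

```bash
python3 -c "
from plan import *
st()
plan([(.488,-.015,.21,-20,-.6,4),(.46,.10,.23,0,-.6,4),(.60,.365,.12,40,-.6,8)])"
```

```text
t 63.5 p [ 0.4866 -0.0189  0.0868] yaw -19.97 tilt [ 0.0012 -0.    ] F [0.  1.5 6.1] w 0.397 g 25.4 q [-0.2   0.26 -0.45  0.87  0.    1.72]
[[0.1,0,-3.08,0.02,-0.01,0.01,-0.6],[0.1,0,-3.08,0.02,-0.01,0.01,-0.6],[0.1,0,-3.08,0.02,-0.01,0.01,-0.6],[0.1,0,-3.08,0.02,-0.01,0.01,-0.6],[2.46,-1.64,-0.5,0,0,-5,-0.6],[2.6,-1.42,-0.5,0,0,-5,-0.6],[2.71,-1.19,-0.5,0,0,-5,-0.6],[2.8,-0.95,-0.5,0,0,-5,-0.6]]
[[3.31,1.75,1.38,0,0,-5,-0.6],[3.15,2.03,1.37,0,0,-5,-0.6],[2.96,2.3,1.38,0,0,-5,-0.6],[2.75,2.55,1.38,0,0,-5,-0.6],[2.51,2.78,1.37,0,0,-5,-0.6],[2.26,2.99,1.38,0,0,-5,-0.6],[1.99,3.17,1.38,0,0,-5,-0.6],[1.71,3.33,1.37,0,0,-5,-0.6]]
```

Request:
{"method": "arm_command", "body": {
  "moves": [
    [[0,0,-3.1,0,0,0,-0.6],[0.1,0,-3.1,0,0,0,-0.6],[0.1,0,-3.1,0,0,0,-0.6],[0.1,0,-3.1,0,0,0,-0.6],[2.5,-1.6,-0.5,0,0,-5,-0.6],[2.6,-1.4,-0.5,0,0,-5,-0.6],[2.7,-1.2,-0.5,0,0,-5,-0.6],[2.8,-0.9,-0.5,0,0,-5,-0.6]]
  ]
}}

```text
time_s: 64.5
tcp_pos: [0.4592, 0.0998, 0.2298]
ee_rot: [[-0.003, 1.0, -0.001], [1.0, 0.003, -0.0], [-0.0, -0.001, -1.0]]
wrist_force: [-0.1, -0.9, -0.6]
width: 0.399
grasp_force: 25.3
```

Request:
{"method": "arm_command", "body": {
  "moves": [
    [[3.3,1.7,1.4,0,0,-5,-0.6],[3.1,2,1.4,0,0,-5,-0.6],[3,2.3,1.4,0,0,-5,-0.6],[2.8,2.5,1.4,0,0,-5,-0.6],[2.5,2.8,1.4,0,0,-5,-0.6],[2.3,3,1.4,0,0,-5,-0.6],[2,3.2,1.3,0,0,-5,-0.6],[1.7,3.3,1.3,0,0,-5,-0.6]]
  ]
}}

```text
time_s: 65.5
tcp_pos: [0.5986, 0.3654, 0.1187]
ee_rot: [[-0.645, 0.764, -0.002], [0.764, 0.645, -0.001], [0.0, -0.002, -1.0]]
wrist_force: [0.5, -0.6, -0.2]
width: 0.396
grasp_force: 25.3
```

```bash
python3 -c "
from plan import *
st()
plan([(.60,.365,.042,40,-.6,7)])"
```

```text
t 65.5 p [0.5986 0.3654 0.1187] yaw 40.2 tilt [-0.0017 -0.0009] F [ 0.5 -0.6 -0.2] w 0.396 g 25.3 q [ 0.43  0.62  0.21  1.17 -0.    1.3 ]
[[-0.02,0.01,1.1,-0.02,0,0.03,-0.6],[-0.02,0.01,1.1,-0.02,0,0.03,-0.6],[-0.02,0.01,1.1,-0.02,0,0.03,-0.6],[-0.02,0.01,1.1,-0.02,0,0.03,-0.6],[-0.02,0.01,1.1,-0.02,0,0.03,-0.6],[-0.02,0.01,1.1,-0.02,0,0.03,-0.6],[-0.02,0.01,1.1,-0.02,0,0.03,-0.6],[0,0,0,0,0,0,-0.6]]
```

Request:
{"method": "arm_command", "body": {
  "moves": [
    [[0,0,1.2,0,0,0,-0.6],[0,0,1.2,0,0,0,-0.6],[0,0,1.2,0,0,0,-0.6],[0,0,1.2,0,0,0,-0.6],[0,0,1.2,0,0,0,-0.6],[0,0,1,0,0,0,-0.6],[0,0,0.5,0,0,0,-0.6],[0,0,0,0,0,0,-0.6]]
  ]
}}

```text
time_s: 66.5
tcp_pos: [0.5985, 0.3645, 0.0449]
ee_rot: [[-0.643, 0.766, -0.001], [0.766, 0.643, -0.0], [0.0, -0.001, -1.0]]
wrist_force: [0.3, 0.4, 1.2]
width: 0.398
grasp_force: 25.3
```

```bash
python3 -c "
from plan import *
st()"
```

```text
t 66.5 p [0.5985 0.3645 0.0449] yaw 40.03 tilt [-0.0006 -0.0002] F [0.3 0.4 1.2] w 0.398 g 25.3 q [0.43 0.66 0.11 1.01 0.   1.3 ]
```

Request:
{"method": "arm_command", "body": {
  "moves": [
    [[0,0,0.3,0,0,0,-0.6],[0,0,0.2,0,0,0,-0.6],[0,0,0,0,0,0,-0.6],[0,0,0,0,0,0,0.3],[0,0,0,0,0,0,0.3],[0,0,0,0,0,0,0.3],[0,0,-2,0,0,0,0.3],[0,0,-5,0,0,0,0.3]]
  ]
}}

```text
time_s: 67.5
tcp_pos: [0.5967, 0.3635, 0.1077]
ee_rot: [[-0.643, 0.766, -0.006], [0.766, 0.643, -0.003], [0.002, -0.006, -1.0]]
wrist_force: [0.7, 0.3, 0.4]
width: 0.651
grasp_force: 0.0
```

```bash
python3 -c "
from wl import *
st();I,W=top();cup(W,'m',.584,-.0214,.05)
plan([(.46,.10,.22,25,.5,8),(.50,-.01,.20,25,.5,4),(.584,-.0214,.17,25,.5,4)])"
```

```text
t 67.5 p [0.5967 0.3635 0.1077] yaw 40.03 tilt [-0.006  -0.0027] F [0.7 0.3 0.4] w 0.651 g 0.0 q [0.43 0.62 0.19 1.15 0.   1.3 ]
m 44 (array([ 0.6081, -0.0155]), 0.0197)
[[-1.41,-3.47,-1.3,0.05,0.01,1.88,0.5],[-1.52,-3.43,-1.29,0.05,0.01,1.88,0.5],[-1.64,-3.38,-1.29,0.05,0.01,1.88,0.5],[-1.75,-3.32,-1.29,0.05,0.01,1.88,0.5],[-1.85,-3.26,-1.29,0.05,0.01,1.88,0.5],[-1.96,-3.2,-1.28,0.05,0.01,1.88,0.5],[-2.06,-3.14,-1.28,0.05,0.01,1.88,0.5],[-2.17,-3.07,-1.28,0.05,0.01,1.88,0.5]]
[[-2.91,-0.26,0.5,0,0,0,0.5],[-2.91,-0.26,0.5,0,0,0,0.5],[-2.91,-0.26,0.5,0,0,0,0.5],[-2.91,-0.26,0.5,0,0,0,0.5],[-1.15,1.78,0.75,0,0,0,0.5],[-1.15,1.78,0.75,0,0,0,0.5],[-1.15,1.78,0.75,0,0,0,0.5],[-1.15,1.78,0.75,0,0,0,0.5]]
```

The medium cup has been knocked to about (.608, -.016), still upright on the deck. I'll click the turret 60° clockwise first. That moves it away from the arm and also frees the large cup.

```bash
python3 -c "
from plan import *
plan([(.5433,.0605,.205,85,-.2,11),(.5433,.0605,.19,85,-.2,5)])"
```

```text
[[-1.79,-2.18,-0.8,0.03,0.02,-4.09,-0.2],[-1.63,-2.3,-0.8,0.03,0.02,-4.09,-0.2],[-1.46,-2.41,-0.8,0.03,0.02,-4.09,-0.2],[-1.28,-2.51,-0.8,0.03,0.02,-4.09,-0.2],[-1.1,-2.6,-0.8,0.03,0.02,-4.09,-0.2],[-0.91,-2.67,-0.8,0.03,0.02,-4.09,-0.2],[-0.72,-2.73,-0.8,0.03,0.02,-4.09,-0.2],[-0.52,-2.77,-0.8,0.03,0.02,-4.09,-0.2]]
[[-0.32,-2.8,-0.8,0.03,0.02,-4.09,-0.2],[-0.12,-2.82,-0.79,0.03,0.02,-4.09,-0.2],[0.08,-2.82,-0.79,0.03,0.02,-4.09,-0.2],[0,0,0.3,0,0,0,-0.2],[0,0,0.3,0,0,0,-0.2],[0,0,0.3,0,0,0,-0.2],[0,0,0.3,0,0,0,-0.2],[0,0,0.3,0,0,0,-0.2]]
```

Request:
{"method": "arm_command", "body": {
  "moves": [
    [[-1.8,-2.2,-0.8,0,0,-4.1,-0.2],[-1.6,-2.3,-0.8,0,0,-4.1,-0.2],[-1.5,-2.4,-0.8,0,0,-4.1,-0.2],[-1.3,-2.5,-0.8,0,0,-4.1,-0.2],[-1.1,-2.6,-0.8,0,0,-4.1,-0.2],[-0.9,-2.7,-0.8,0,0,-4.1,-0.2],[-0.7,-2.7,-0.8,0,0,-4.1,-0.2],[-0.5,-2.8,-0.8,0,0,-4.1,-0.2]]
  ]
}}

```text
time_s: 68.55
tcp_pos: [0.5569, 0.1417, 0.1748]
ee_rot: [[-0.956, 0.293, 0.001], [0.293, 0.956, 0.0], [-0.001, 0.0, -1.0]]
wrist_force: [-0.2, -0.0, -0.3]
width: 0.405
grasp_force: 0.0
```

Request:
{"method": "arm_command", "body": {
  "moves": [
    [[-0.3,-2.8,-0.8,0,0,-4.1,-0.2],[-0.1,-2.8,-0.8,0,0,-4.1,-0.2],[0.1,-2.8,-0.8,0,0,-4,-0.2],[0,0,0,0,0,0,-0.2],[0,0,0,0,0,0,-0.2],[0,0,0,0,0,0,-0.2],[0,0,0,0,0,0,-0.2],[0,0,0,0,0,0,-0.2]]
  ]
}}

```text
time_s: 69.55
tcp_pos: [0.5408, 0.0604, 0.1981]
ee_rot: [[-0.996, 0.086, -0.0], [0.086, 0.996, 0.0], [0.0, 0.0, -1.0]]
wrist_force: [0.7, 0.1, -0.3]
width: 0.398
grasp_force: 0.0
```

```bash
python3 deck.py; python3 -c "
from wl import *
I,W=top();cup(W,'s',.60,.365);cup(W,'m',.608,-.0155,.05)
plan([(.5433,.0608,.131,84.5,-.2,6)])"
```

```text
t 69.55 p [0.5408 0.0604 0.1981] yaw 85.07 tilt [-0.0003  0.0001] F [ 0.7  0.1 -0.3] w 0.398 g 0.0 q [-0.04  0.27 -0.13  1.17  0.    0.05]
handle 1568 (array([543.1,  61. ]), array([13.9, 60.5]), 84.6)
handle top 0 
place dir 5 m 20 (array([ 0.6081, -0.0161]), 0.0194)
s 41 (array([0.5936, 0.3678]), 0.0153)
m 26 (array([ 0.608 , -0.0163]), 0.0193)
[[-0.04,0.02,1.12,0,0,0.09,-0.2],[-0.04,0.02,1.12,0,0,0.09,-0.2],[-0.04,0.02,1.12,0,0,0.09,-0.2],[-0.04,0.02,1.12,0,0,0.09,-0.2],[-0.04,0.02,1.12,0,0,0.09,-0.2],[-0.04,0.02,1.12,0,0,0.09,-0.2],[0,0,0,0,0,0,-0.2],[0,0,0,0,0,0,-0.2]]
```

Request:
{"method": "arm_command", "body": {
  "moves": [
    [[-0.2,0.1,1.1,0,0,0,-0.2],[-0.1,0,1.1,0,0,0,-0.2],[0,0,1.1,0,0,0,-0.2],[0,0,1.1,0,0,0,-0.2],[0,0,1.2,0,0,0,-0.2],[0,0,1,0,0,0,-0.2],[0,0,0,0,0,0,-0.2],[0,0,0,0,0,0,-1]]
  ],
  "squeeze": 70
}}

```text
time_s: 70.7
tcp_pos: [0.5441, 0.0606, 0.1326]
ee_rot: [[-0.996, 0.087, 0.0], [0.087, 0.996, 0.0], [-0.0, 0.0, -1.0]]
wrist_force: [-0.3, -0.1, -0.3]
width: 0.201
grasp_force: 0.0
```

Request:
{"method": "arm_command", "body": {
  "moves": [
    [[0,0,0,0,0,0,-1],[0,0,0,0,0,0,-1],[0,0,0,0,0,0,-1],[0,0,0,0,0,0,-1],[0,0,0,0,0,0,-1],[0,0,0,0,0,0,-1],[0,0,0,0,0,0,-1],[0,0,0,0,0,0,-1]]
  ]
}}

```text
time_s: 71.7
tcp_pos: [0.5442, 0.0613, 0.1329]
ee_rot: [[-0.996, 0.086, 0.001], [0.086, 0.996, 0.001], [-0.001, 0.002, -1.0]]
wrist_force: [-0.4, 4.5, 2.4]
width: 0.143
grasp_force: 70.8
```

Request:
{"method": "arm_command", "body": {
  "moves": [
    [[0,0,0,0,0,4,-1],[0,0,0,0,0,8,-1],[0,0,0,0,0,9,-1],[0,0,0,0,0,9,-1],[0,0,0,0,0,9,-1],[0,0,0,0,0,9,-1],[0,0,0,0,0,8,-1],[0,0,0,0,0,4,-1]]
  ]
}}

```text
time_s: 72.7
tcp_pos: [0.5447, 0.0621, 0.1329]
ee_rot: [[-0.422, 0.907, 0.002], [0.907, 0.422, 0.003], [0.002, 0.003, -1.0]]
wrist_force: [2.0, 8.4, 1.8]
width: 0.144
grasp_force: 70.7
```

Request:
{"method": "arm_command", "body": {
  "moves": [
    [[0,0,0,0,0,0,-1],[0,0,0,0,0,0,-1],[0,0,0,0,0,0,-0.2],[0,0,0,0,0,0,-0.2],[0,0,0,0,0,0,-0.2],[0,0,-2,0,0,0,-0.2],[0,0,-3,0,0,0,-0.2],[0,0,-3,0,0,0,-0.2]]
  ]
}}

```text
time_s: 73.7
tcp_pos: [0.5436, 0.0603, 0.213]
ee_rot: [[-0.423, 0.906, -0.001], [0.906, 0.423, -0.0], [-0.0, -0.001, -1.0]]
wrist_force: [0.5, 0.7, 0.4]
width: 0.399
grasp_force: 0.0
```

```bash
python3 deck.py; python3 -c "
from wl import *
I,W=top();cup(W,'m',.511,-.034,.05,.04);P=near(W,.511,-.034,.06,.09,.12);print(len(P), P.mean(0) if len(P) else '')"
```

```text
t 73.7 p [0.5436 0.0603 0.213 ] yaw 25.01 tilt [-0.0005 -0.0004] F [0.5 0.7 0.4] w 0.399 g 0.0 q [-0.04  0.27 -0.09  1.21 -0.    1.1 ]
handle 1419 (array([543.8,  60.8]), array([13.9, 61.3]), 23.8)
handle top 0 
place dir 4 m 33 (array([ 0.5082, -0.0326]), 0.0197)
place dir 5 l 40 (array([ 0.5836, -0.0217]), 0.0252)
m 50 (array([ 0.5086, -0.0326]), 0.0197)
74 [ 0.52007657 -0.03191032  0.10474461]
```

```bash
python3 -c "
from plan import *
plan([(.5084,-.0326,.18,90,.35,8),(.5084,-.0326,.089,90,.35,7)])"
```

```text
[[-0.86,-0.91,0.42,0.01,0.03,-8.12,0.35],[-0.72,-1.02,0.42,0.01,0.03,-8.12,0.35],[-0.57,-1.11,0.42,0.01,0.03,-8.12,0.35],[-0.41,-1.18,0.42,0.01,0.03,-8.12,0.35],[-0.24,-1.23,0.42,0.01,0.03,-8.12,0.35],[-0.06,-1.25,0.42,0.01,0.03,-8.12,0.35],[0.12,-1.24,0.42,0.01,0.03,-8.12,0.35],[0.29,-1.21,0.42,0.01,0.03,-8.12,0.35]]
[[0,0,1.3,0,0,0,0.35],[0,0,1.3,0,0,0,0.35],[0,0,1.3,0,0,0,0.35],[0,0,1.3,0,0,0,0.35],[0,0,1.3,0,0,0,0.35],[0,0,1.3,0,0,0,0.35],[0,0,1.3,0,0,0,0.35],[0,0,0,0,0,0,0.35]]
```

Request:
{"method": "arm_command", "body": {
  "moves": [
    [[-0.9,-0.9,0.4,0,0,-8.1,0.35],[-0.7,-1,0.4,0,0,-8.1,0.35],[-0.6,-1.1,0.4,0,0,-8.1,0.35],[-0.4,-1.2,0.4,0,0,-8.1,0.35],[-0.2,-1.2,0.4,0,0,-8.1,0.35],[-0.1,-1.2,0.4,0,0,-8.1,0.35],[0.1,-1.2,0.4,0,0,-8.1,0.35],[0.3,-1.2,0.4,0,0,-8.1,0.35]]
  ],
  "squeeze": 25
}}

```text
time_s: 74.85
tcp_pos: [0.5071, -0.0318, 0.1789]
ee_rot: [[-1.0, -0.001, -0.002], [-0.001, 1.0, 0.0], [0.002, 0.0, -1.0]]
wrist_force: [0.2, 0.6, -0.3]
width: 0.677
grasp_force: 0.0
```

```bash
python3 wc.py m .5084 -.0326 .05 '[(.5084,-.0328,.16,90,.35,2),(.5084,-.0328,.089,90,.35,6)]'
```

```text
t 74.85 p [ 0.5071 -0.0318  0.1789] yaw 90.08 tilt [-0.002   0.0003] F [ 0.2  0.6 -0.3] w 0.677 g 0.0 q [-0.22  0.22 -0.25  1.11 -0.   -0.22]
m 812 (array([ 0.5082, -0.0342]), 0.0197)
[[-0.11,-0.01,0.92,-0.01,-0.1,0.13,0.35],[-0.11,-0.01,0.92,-0.01,-0.1,0.13,0.35],[0,0,1.18,0,0,0,0.35],[0,0,1.18,0,0,0,0.35],[0,0,1.18,0,0,0,0.35],[0,0,1.18,0,0,0,0.35],[0,0,1.18,0,0,0,0.35],[0,0,1.18,0,0,0,0.35]]
```

Request:
{"method": "arm_command", "body": {
  "moves": [
    [[-0.1,-0.1,0.9,0,0,0,0.35],[0,0,0.9,0,0,0,0.35],[0,0,1.2,0,0,0,0.35],[0,0,1.2,0,0,0,0.35],[0,0,1.2,0,0,0,0.35],[0,0,1.2,0,0,0,0.35],[0,0,1.2,0,0,0,0.35],[0,0,1.1,0,0,0,0.35]]
  ]
}}

```text
time_s: 75.9
tcp_pos: [0.5089, -0.0324, 0.0904]
ee_rot: [[-1.0, 0.003, -0.0], [0.003, 1.0, 0.0], [0.0, 0.0, -1.0]]
wrist_force: [-0.1, -0.2, 0.7]
width: 0.675
grasp_force: 0.0
```

Request:
{"method": "arm_command", "body": {
  "moves": [
    [[0,0,0,0,0,0,0.35],[0,0,0,0,0,0,-0.4],[0,0,0,0,0,0,-0.4],[0,0,0,0,0,0,-0.4],[0,0,0,0,0,0,-0.4],[0,0,0,0,0,0,-0.4],[0,0,0,0,0,0,-0.4],[0,0,0,0,0,0,-0.4]]
  ]
}}

```text
time_s: 76.9
tcp_pos: [0.5093, -0.0324, 0.0916]
ee_rot: [[-1.0, 0.003, 0.001], [0.003, 1.0, -0.0], [-0.001, -0.0, -1.0]]
wrist_force: [-0.4, 0.1, 3.5]
width: 0.494
grasp_force: 25.8
```

```bash
python3 -c "
from plan import *
st()
plan([(.508,-.033,.22,90,-.4,4),(.46,.10,.23,90,-.4,4),(.515,.345,.125,90,-.4,8)])"
```

```text
t 76.9 p [ 0.5093 -0.0324  0.0916] yaw 89.83 tilt [ 0.0007 -0.0001] F [-0.4  0.1  3.5] w 0.494 g 25.8 q [-0.22  0.29 -0.38  0.9   0.   -0.22]
[[0.03,-0.01,-3.21,0,0.01,-0.04,-0.4],[0.03,-0.01,-3.21,0,0.01,-0.04,-0.4],[0.03,-0.01,-3.21,0,0.01,-0.04,-0.4],[0.03,-0.01,-3.21,0,0.01,-0.04,-0.4],[1.2,3.33,-0.25,0,0,0,-0.4],[1.2,3.33,-0.25,0,0,0,-0.4],[1.2,3.33,-0.25,0,0,0,-0.4],[1.2,3.33,-0.25,0,0,0,-0.4]]
[[-0.69,3.06,1.31,0,0,0,-0.4],[-0.69,3.06,1.31,0,0,0,-0.4],[-0.69,3.06,1.31,0,0,0,-0.4],[-0.69,3.06,1.31,0,0,0,-0.4],[-0.69,3.06,1.31,0,0,0,-0.4],[-0.69,3.06,1.31,0,0,0,-0.4],[-0.69,3.06,1.31,0,0,0,-0.4],[-0.69,3.06,1.31,0,0,0,-0.4]]
```

Request:
{"method": "arm_command", "body": {
  "moves": [
    [[0,0,-3.2,0,0,0,-0.4],[0,0,-3.2,0,0,0,-0.4],[0,0,-3.2,0,0,0,-0.4],[0,0,-3.2,0,0,0,-0.4],[1.2,3.3,-0.3,0,0,0,-0.4],[1.2,3.3,-0.3,0,0,0,-0.4],[1.2,3.3,-0.3,0,0,0,-0.4],[1.2,3.3,-0.3,0,0,0,-0.4]]
  ]
}}

```text
time_s: 77.9
tcp_pos: [0.4605, 0.1007, 0.2309]
ee_rot: [[-1.0, 0.003, -0.001], [0.003, 1.0, 0.0], [0.001, 0.0, -1.0]]
wrist_force: [0.1, 1.2, -1.0]
width: 0.494
grasp_force: 25.9
```

Request:
{"method": "arm_command", "body": {
  "moves": [
    [[-0.7,3.1,1.3,0,0,0,-0.4],[-0.7,3.1,1.3,0,0,0,-0.4],[-0.7,3.1,1.3,0,0,0,-0.4],[-0.7,3.1,1.3,0,0,0,-0.4],[-0.7,3.1,1.3,0,0,0,-0.4],[-0.7,3.1,1.3,0,0,0,-0.4],[-0.7,3,1.3,0,0,0,-0.4],[-0.7,3,1.3,0,0,0,-0.4]]
  ]
}}

```text
time_s: 78.9
tcp_pos: [0.5178, 0.3464, 0.1261]
ee_rot: [[-1.0, 0.003, -0.001], [0.003, 1.0, -0.001], [0.001, -0.001, -1.0]]
wrist_force: [0.5, -0.2, -0.4]
width: 0.492
grasp_force: 25.9
```

Request:
{"method": "arm_command", "body": {
  "moves": [
    [[0,0,1.2,0,0,0,-0.4],[0,0,1.2,0,0,0,-0.4],[0,0,1.2,0,0,0,-0.4],[0,0,1.2,0,0,0,-0.4],[0,0,1.2,0,0,0,-0.4],[0,0,1,0,0,0,-0.4],[0,0,0.5,0,0,0,-0.4],[0,0,0,0,0,0,-0.4]]
  ]
}}

```text
time_s: 79.9
tcp_pos: [0.5179, 0.3455, 0.0519]
ee_rot: [[-1.0, 0.003, -0.001], [0.003, 1.0, -0.0], [0.001, -0.0, -1.0]]
wrist_force: [0.0, -0.8, 0.2]
width: 0.5
grasp_force: 25.9
```

```bash
python3 -c "
from wl import *
st();I,W=top();cup(W,'s',.594,.368);cup(W,'l',.584,-.0217,.05)"
```

```text
t 79.9 p [0.5179 0.3455 0.0519] yaw 89.83 tilt [-0.0006 -0.0003] F [ 0.  -0.8  0.2] w 0.5 g 25.9 q [ 0.46  0.52 -0.13  0.92  0.    0.46]
s 45 (array([0.5934, 0.3679]), 0.0154)
l 62 (array([ 0.5837, -0.0215]), 0.0253)
```

Request:
{"method": "arm_command", "body": {
  "moves": [
    [[0,0,0.4,0,0,0,-0.4],[0,0,0.3,0,0,0,-0.4],[0,0,0.1,0,0,0,-0.4],[0,0,0,0,0,0,0.4],[0,0,0,0,0,0,0.4],[0,0,0,0,0,0,0.4],[0,0,-2,0,0,0,0.4],[0,0,-5,0,0,0,0.4]]
  ]
}}

```text
time_s: 80.95
tcp_pos: [0.5162, 0.3446, 0.1123]
ee_rot: [[-1.0, 0.003, -0.005], [0.003, 1.0, -0.003], [0.005, -0.003, -1.0]]
wrist_force: [0.1, 0.1, 1.1]
width: 0.7
grasp_force: 0.0
```

```bash
python3 -c "
from wl import *
st();I,W=wrist();cup(W,'m',.518,.3455)
plan([(.46,.10,.23,60,.8,7),(.51,0,.21,25,1,4),(.5836,-.0217,.18,25,1,4)])"
```

```text
t 80.95 p [0.5162 0.3446 0.1123] yaw 89.83 tilt [-0.0054 -0.0026] F [0.1 0.1 1.1] w 0.7 g 0.0 q [ 0.46  0.47 -0.05  1.05  0.    0.46]
m 1053 (array([0.5166, 0.3448]), 0.0196)
[[0.84,-3.52,-1.57,0.04,0.04,4.26,0.8],[0.58,-3.58,-1.56,0.04,0.04,4.26,0.8],[0.31,-3.61,-1.56,0.04,0.04,4.26,0.8],[0.04,-3.63,-1.56,0.04,0.04,4.26,0.8],[-0.22,-3.62,-1.55,0.04,0.04,4.26,0.8],[-0.49,-3.59,-1.55,0.04,0.04,4.26,0.8],[-0.76,-3.55,-1.55,0.04,0.04,4.26,0.8],[-2.33,-1.54,0.5,0,0,8.75,1]]
[[-2.54,-1.17,0.5,0,0,8.75,1],[-2.69,-0.77,0.5,0,0,8.75,1],[-2.77,-0.35,0.5,0,0,8.75,1],[-1.27,1.44,0.75,0,0,0,1],[-1.27,1.44,0.75,0,0,0,1],[-1.27,1.44,0.75,0,0,0,1],[-1.27,1.44,0.75,0,0,0,1],[0,0,0,0,0,0,1]]
```

Request:
{"method": "arm_command", "body": {
  "moves": [
    [[0.8,-3.5,-1.6,0,0,4.3,0.8],[0.6,-3.6,-1.6,0,0,4.3,0.8],[0.3,-3.6,-1.6,0,0,4.3,0.8],[0,-3.6,-1.5,0,0,4.3,0.8],[-0.2,-3.6,-1.5,0,0,4.3,0.8],[-0.5,-3.6,-1.5,0,0,4.2,0.8],[-0.8,-3.6,-1.5,0,0,4.2,0.8],[-2.3,-1.5,0.5,0,0,8.8,1]]
  ]
}}

```text
time_s: 82.0
tcp_pos: [0.4712, 0.0732, 0.2194]
ee_rot: [[-0.775, 0.631, 0.004], [0.631, 0.775, -0.0], [-0.003, 0.002, -1.0]]
wrist_force: [-0.3, 0.5, 0.8]
width: 1.0
grasp_force: 0.0
```

Request:
{"method": "arm_command", "body": {
  "moves": [
    [[-2.5,-1.2,0.5,0,0,8.8,1],[-2.7,-0.8,0.5,0,0,8.7,1],[-2.8,-0.3,0.5,0,0,8.7,1],[-1.3,1.4,0.7,0,0,0,1],[-1.3,1.4,0.7,0,0,0,1],[-1.2,1.5,0.7,0,0,0,1],[-1.2,1.5,0.7,0,0,0,1],[0,0,0,0,0,0,1]]
  ]
}}

```text
time_s: 83.0
tcp_pos: [0.5825, -0.0222, 0.1736]
ee_rot: [[-0.421, 0.907, -0.0], [0.907, 0.421, 0.0], [0.0, -0.0, -1.0]]
wrist_force: [-1.3, 0.3, -0.1]
width: 1.001
grasp_force: 0.0
```

```bash
python3 wc.py l .5836 -.0217 .05 '[(.5836,-.0225,.17,25,1,2),(.5836,-.0225,.096,25,1,6)]'
```

```text
t 83.0 p [ 0.5825 -0.0222  0.1736] yaw 24.91 tilt [-0.0004  0.0002] F [-1.3  0.3 -0.1] w 1.001 g 0.0 q [-0.18  0.36 -0.07  1.15  0.    0.96]
l 1135 (array([ 0.5838, -0.0228]), 0.025)
[[-0.07,0.07,0.2,-0.02,-0.02,-0.04,1],[-0.07,0.07,0.2,-0.02,-0.02,-0.04,1],[0,0,1.23,0,0,0,1],[0,0,1.23,0,0,0,1],[0,0,1.23,0,0,0,1],[0,0,1.23,0,0,0,1],[0,0,1.23,0,0,0,1],[0,0,1.23,0,0,0,1]]
```

Request:
{"method": "arm_command", "body": {
  "moves": [
    [[-0.1,0.1,0.3,0,0,0,1],[0,0,0.2,0,0,0,1],[0,0,1.2,0,0,0,1],[0,0,1.2,0,0,0,1],[0,0,1.2,0,0,0,1],[0,0,1.2,0,0,0,1],[0,0,1.2,0,0,0,1],[0,0,1.2,0,0,0,1]]
  ]
}}

```text
time_s: 84.05
tcp_pos: [0.5832, -0.0223, 0.0964]
ee_rot: [[-0.422, 0.907, -0.0], [0.907, 0.422, 0.0], [0.0, -0.0, -1.0]]
wrist_force: [0.7, -0.2, -0.3]
width: 0.998
grasp_force: 0.0
```

Request:
{"method": "arm_command", "body": {
  "moves": [
    [[0,0,0,0,0,0,1],[0,0,0,0,0,0,0],[0,0,0,0,0,0,0],[0,0,0,0,0,0,0],[0,0,0,0,0,0,0],[0,0,0,0,0,0,0],[0,0,0,0,0,0,0],[0,0,0,0,0,0,0]]
  ]
}}

```text
time_s: 85.05
tcp_pos: [0.584, -0.0224, 0.0982]
ee_rot: [[-0.422, 0.907, 0.002], [0.907, 0.422, -0.0], [-0.001, 0.002, -1.0]]
wrist_force: [0.2, 0.2, 6.0]
width: 0.623
grasp_force: 26.9
```

```bash
python3 -c "
from plan import *
st()
plan([(.583,-.0225,.18,25,0,3),(.51,.0,.235,25,0,3),(.45,.10,.235,60,0,4),(.435,.345,.135,90,0,6)])"
```

```text
t 85.05 p [ 0.584  -0.0224  0.0982] yaw 24.93 tilt [ 0.0019 -0.0002] F [0.2 0.2 6. ] w 0.623 g 26.9 q [-0.18  0.41 -0.18  0.97  0.    0.96]
[[0.01,-0.03,-2.73,0.03,0.02,-0.02,0],[0.01,-0.03,-2.73,0.03,0.02,-0.02,0],[0.01,-0.03,-2.73,0.03,0.02,-0.02,0],[1.71,-1.89,-1.83,0,0,0,0],[1.71,-1.89,-1.83,0,0,0,0],[1.71,-1.89,-1.83,0,0,0,0],[2.9,-0.3,0,0,0,-8.75,0],[2.91,0.14,0,0,0,-8.75,0]]
[[2.86,0.58,0,0,0,-8.75,0],[2.73,1.01,0,0,0,-8.75,0],[2.26,3.41,1.67,0,0,-5,0],[1.95,3.6,1.67,0,0,-5,0],[1.63,3.75,1.67,0,0,-5,0],[1.3,3.88,1.67,0,0,-5,0],[0.96,3.98,1.67,0,0,-5,0],[0.6,4.05,1.67,0,0,-5,0]]
```

Request:
{"method": "arm_command", "body": {
  "moves": [
    [[0,0,-2.7,0,0,0,0],[0,0,-2.7,0,0,0,0],[0,0,-2.7,0,0,0,0],[1.7,-1.9,-1.8,0,0,0,0],[1.7,-1.9,-1.8,0,0,0,0],[1.7,-1.9,-1.8,0,0,0,0],[2.9,-0.3,0,0,0,-8.8,0],[2.9,0.1,0,0,0,-8.8,0]]
  ]
}}

```text
time_s: 86.05
tcp_pos: [0.4789, 0.05, 0.2321]
ee_rot: [[-0.679, 0.734, -0.001], [0.734, 0.679, 0.0], [0.0, -0.0, -1.0]]
wrist_force: [-0.1, 0.3, -1.4]
width: 0.625
grasp_force: 27.0
```

Request:
{"method": "arm_command", "body": {
  "moves": [
    [[2.9,0.6,0,0,0,-8.7,0],[2.7,1,0,0,0,-8.7,0],[2.3,3.4,1.6,0,0,-5,0],[1.9,3.6,1.6,0,0,-5,0],[1.6,3.8,1.6,0,0,-5,0],[1.3,3.9,1.6,0,0,-5,0],[1,4,1.6,0,0,-5,0],[0.6,4,1.6,0,0,-5,0]]
  ]
}}

```text
time_s: 87.05
tcp_pos: [0.4346, 0.3461, 0.1352]
ee_rot: [[-1.0, -0.002, -0.001], [-0.002, 1.0, -0.001], [0.001, -0.001, -1.0]]
wrist_force: [0.9, -0.2, -0.5]
width: 0.621
grasp_force: 27.1
```

```bash
python3 -c "
from wl import *
st();I,W=top();cup(W,'s',.594,.368);cup(W,'m',.517,.345)
plan([(.435,.345,.052,90,0,7)])"
```

```text
t 87.05 p [0.4346 0.3461 0.1352] yaw 90.1 tilt [-0.001  -0.0007] F [ 0.9 -0.2 -0.5] w 0.621 g 27.1 q [ 0.53  0.33 -0.2   1.04 -0.    0.53]
s 43 (array([0.5934, 0.3679]), 0.0152)
m 54 (array([0.5172, 0.3452]), 0.0198)
[[-0.02,-0.07,1.16,0.02,-0.02,0.06,0],[-0.02,-0.07,1.16,0.02,-0.02,0.06,0],[-0.02,-0.07,1.16,0.02,-0.02,0.06,0],[-0.02,-0.07,1.16,0.02,-0.02,0.06,0],[-0.02,-0.07,1.16,0.02,-0.02,0.06,0],[-0.02,-0.07,1.16,0.02,-0.02,0.06,0],[-0.02,-0.07,1.16,0.02,-0.02,0.06,0],[0,0,0,0,0,0,0]]
```

Request:
{"method": "arm_command", "body": {
  "moves": [
    [[0,0,1.2,0,0,0,0],[0,0,1.2,0,0,0,0],[0,0,1.2,0,0,0,0],[0,0,1.2,0,0,0,0],[0,0,1.2,0,0,0,0],[0,0,1.2,0,0,0,0],[0,0,0.6,0,0,0,0],[0,0,0,0,0,0,0]]
  ]
}}

```text
time_s: 88.1
tcp_pos: [0.435, 0.3449, 0.0578]
ee_rot: [[-1.0, 0.001, -0.001], [0.001, 1.0, -0.0], [0.001, -0.0, -1.0]]
wrist_force: [0.2, 0.3, -0.9]
width: 0.624
grasp_force: 27.2
```

```bash
python3 -c "
from wl import *
st()"
```

```text
t 88.1 p [0.435  0.3449 0.0578] yaw 89.93 tilt [-0.0009 -0.0004] F [ 0.2  0.3 -0.9] w 0.624 g 27.2 q [ 0.53  0.4  -0.31  0.86  0.    0.53]
```

Request:
{"method": "arm_command", "body": {
  "moves": [
    [[0,0,0.4,0,0,0,0],[0,0,0.3,0,0,0,0],[0,0,0,0,0,0,0],[0,0,0,0,0,0,0.7],[0,0,0,0,0,0,0.7],[0,0,0,0,0,0,0.7],[0,0,-2,0,0,0,0.7],[0,0,-5,0,0,0,0.7]]
  ]
}}

```text
time_s: 89.1
tcp_pos: [0.4335, 0.3439, 0.1197]
ee_rot: [[-1.0, 0.001, -0.005], [0.001, 1.0, -0.003], [0.005, -0.003, -1.0]]
wrist_force: [0.7, 0.9, -0.2]
width: 0.85
grasp_force: 0.0
```

Request:
{"method": "arm_command", "body": {
  "moves": [
    [[0,0,-5,0,0,0,0.7],[0,-3,-3,0,0,0,0.7],[0,-5,0,0,0,0,0.7],[0,-5,0,0,0,0,0.7],[0,-5,0,0,0,0,0.7],[0,0,0,0,0,0,0.7],[0,0,0,0,0,0,0.7],[0,0,0,0,0,0,0.7]]
  ]
}}

```text
time_s: 90.1
tcp_pos: [0.4352, 0.166, 0.2013]
ee_rot: [[-1.0, -0.0, 0.0], [-0.0, 1.0, 0.0], [-0.0, 0.0, -1.0]]
wrist_force: [0.7, -0.1, -0.1]
width: 0.848
grasp_force: 0.0
```

```bash
python3 deck.py; python3 -c "
from wl import *
st();I,W=top('end.png');cup(W,'s',.594,.368);cup(W,'m',.517,.345);cup(W,'l',.435,.345)
P=near(W,.46,-.35,.09,.04,.06);print('case',len(P),P[:,2].mean(),rect(P))
P=near(W,.476,-.112,.04,.06,.1);P=P[P[:,0]<.5];print('pad',len(P),rect(P),P[:,2].mean())
I,D=bot.grab_frame('scene');cv2.imwrite('pics/s6.png',cv2.resize(I[120:300,110:470],(792,396)))"
```

```text
t 90.1 p [0.4352 0.166  0.2013] yaw 90.02 tilt [0.0002 0.0003] F [ 0.7 -0.1 -0.1] w 0.848 g 0.0 q [ 0.19  0.12 -0.31  1.14  0.    0.19]
handle 0 
handle top 121 (array([543.7,  62. ]), array([13.9, 60.7]), 23.5)
t 90.2 p [0.4351 0.166  0.2012] yaw 90.04 tilt [-0.0001  0.0002] F [-0.4 -0.5 -0.4] w 0.851 g 0.0 q [ 0.19  0.12 -0.31  1.14  0.    0.19]
s 43 (array([0.5935, 0.3679]), 0.0154)
m 57 (array([0.5171, 0.3453]), 0.0198)
l 45 (array([0.4346, 0.3446]), 0.0252)
case 650 0.04949254962402937 (array([ 457.3, -351.9]), array([ 41.9, 117.6]), 88.4)
pad 372 (array([ 473.6, -111.4]), array([52.1, 53. ]), 87.5) 0.08679190770778915
```

View pics/s6.png

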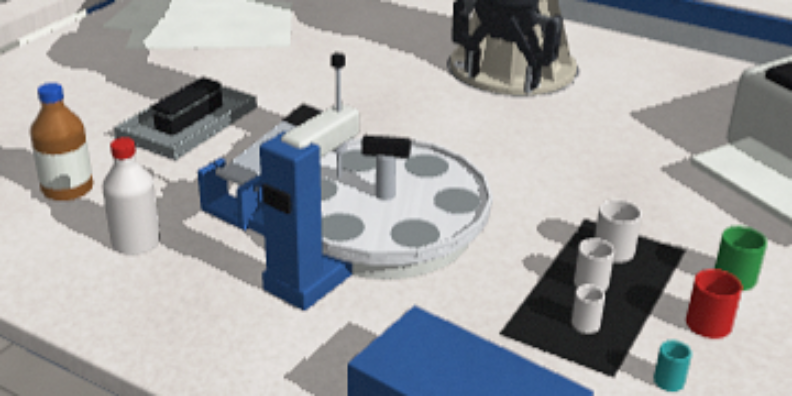

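All three cups stand upright on the mat at (588,308), (594,265) and (618,232). The case is in the tray (188,105), the paddle is up and the turret is home.

```bash
python3 -c "
from rig import bot
print(bot.job_done())"
```

```text
the job is handed in; nothing more can be done
None
```

I handed the job in after about 90 s of robot time, and no verdict came back. The case lies in the tray and the small, medium and large cups were each dipped in order. All three stand on the mat again, the paddle is up, the turret is home and the bottles were not touched.

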